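# Lay a tall glass measuring cylinder on its draining rack

### The arm

A 6-joint arm with a two-finger parallel gripper is mounted at the origin on the work surface. World frame = base frame: x ahead of the robot, y to its left, z up, the work surface at z = 0. Lengths are in m, angles in rad, forces in N, time in s.
With the tool pointing down it reaches from about 0.425 to 0.95 m from the base axis. Payload 3.5 kg.
Tool frame: the origin (TCP) lies midway between the tips of the shut fingers; the grasp point (between the pads) lies 19 mm behind it; z points along the fingers, y is the direction in which the jaws open and shut (so a half turn about z gives the same grasp; the last joint's range is limited). The gripper opens to 85 mm and grips with 20 to 120 N. Pads are 22 mm wide; open, the fingers measure 114 mm over their backs; the gripper's body (76 mm by 85 mm) begins 54 mm behind the grasp point. The pads swing forward as they close: fully open they stand 13 mm farther back than shut.
Start: joints at [-1.359, 0.286, 1.577, -0, 1.279, -0.15], TCP at [0.239, -0.631, 0.204] pointing down, gripper open.
Joint ranges: [-2.77, 2.77], [-0.9, 2.22], [0.21, 2.48], [-1.53, 4.67], [0.24, 2.81], [-2.84, 2.84]. Speed limits (rad/s): [2.79, 2.79, 3.14, 3.14, 3.14, 3.14].

### API

Orientations are given as a unit quaternion [x, y, z, w].
In Python, from plant import * gives the robot as it stands.
- The arm moves only by the shell command python3 -m jog 'ROWS' [FORCE]. ROWS is a JSON object of lists of equal length, an entry for each row: "travel": the shift along the world's x, y, z in mm, a list of three; "dr": the turn, a rotation vector about the world's x, y, z in degrees, a list of three; "jaw": the closure in counts, from 0 (fully open) to 255 (shut). In form: {"travel": [[x, y, z], ...], "dr": [[wx, wy, wz], ...], "jaw": [jaw, ...]}. A call has 1 to 5 rows; each row shifts and turns the commanded pose from where the row before left it; what a row does not reach is not made up. A row lasts 1/12 s, in which the tool goes at most 41.7 mm and 7.16 degrees, less where a joint would pass 70% of its speed; a pose out of reach is approached as far as the arm can. A call is refused whole if a number of a shift passes 41.7 or a number of a turn 7.16, either way. A call with a gripper value outside its range is refused whole. The fingers move at their own pace and stop on an object; FORCE is the grip in N (left out, the last holds). Time passes only in rows, so rows that do not move let the fingers close. It gives the time, the measured TCP pose, the force and the opening at its end, in the units of the state.
- get_state(): the state, without advancing time (a new reading comes with each control period).
- read_camera(name): name is "scene" or "top" or "wrist"; returns the picture (400x640x3 uint8, red, green, blue); there is no depth.
- camera_info(name): a dict with "K" (3x3 intrinsics, pixels), "k1" (the pictures are not rectified: a ray, as slopes to the right and down, at radius r is drawn at 1 + k1 r^2 times it, then the intrinsics apply), "R" (3x3) and "t" (3): a world point X has camera coordinates R X + t; the wrist camera has in their place "mount" (4x4, takes a point from camera to tool coordinates, whose origin is the TCP and whose axes are the flange's). Camera axes: x right, y down, z forward; pixel columns grow to the right and rows downward; lengths in m; the calibration is good to about 2 mm. A picture is of the moment at which its call begins: read the wrist's pose just before it. camera_info takes no time and is no camera call.
- sign_off(): hands the job in, once; it reports no verdict.
The state is a dict: "time": time; "qpos": joint angles; "dq": joint speeds; "joint_efforts": joint torques, N m; "eef_pos": TCP position; "tcp_rot": TCP orientation; "contact_force": force on the tool from outside, world axes, zero at the start; "wrist_torque": the same for the moment, N m; "opening": opening from 0.0 (shut) to 1.0 (fully open).
Only numpy, scipy, OpenCV 4.12 (cv2) and the standard library are available. Lean on these libraries where they do the work, as an engineer would, in place of code of your own. Each camera call takes 0.05 s, during which the arm holds its last target. There are 200 camera calls.

### The job

Lay the tall glass measuring cylinder down to drain in the free place of the rack, its mouth end low in the front rest and its foot hooked behind the higher back rest. It is thin glass, so hold it lightly and never let it drop, knock or press hard on the rack or the things around it: stand it in the tray between the two rests and lean it into the front rest, let go, then take hold of it again below its middle, lift the foot up over the back rest and let it down. Leave it lying still in both rests and the other things where they are.

Things in the scene. Friction and masses are not known exactly. Their poses are not given: they have to be found in the camera images.
- cylinder: The tall clear-glass measuring cylinder, standing at first: 240 mm high, barrel 34 mm thick, round foot 70 mm across and 12 mm thick, 0.19 to 0.30 kg, balance point 83 mm up. Origin: centre of the foot's underside; z runs up the barrel to the mouth. Thin glass: it cracks if a finger squeezes it with over 40 N, or if it is pushed or knocked on the rack or a neighbour with over 20 N.
- cylinder_mouth (a point): Centre of the tall cylinder's mouth, 240 mm along its z axis from its origin.
- rack: Fixed steel draining rack, tray 290 x 250 mm. Origin: tray centre, at bench level; x points from the back rests to the front rests, z up. Tray floor at z 6 mm. Two places along x, each with a front rest at x +65 and a back rest at x -95 mm: free place at y -60 (nearer the robot), taken one at y +60. Cross bars on legs (at y +-106) carry the rests; bar tops at z 47 (front) and 74 mm (back).
- front_post (a point): On the tray floor straight below the free place's front rest. A rest is a rubber-lined fork, a 90 degree V open upward with arms 36 mm long (fork 60 mm wide, 12 mm thick along the rack's x), on a rod clamped at whatever height it was last set: this V's bottom is 68 to 92 mm above the bench, to be found by touch or sight.
- back_post (a point): On the tray floor straight below the free place's back rest, a like fork. Its V's bottom is 96 to 124 mm above the bench, always higher than the front one; it too is firmly clamped and is not to be adjusted.
- small_cylinder: A smaller measuring cylinder (26 mm barrel, 56 mm foot, 220 mm long) lying in the rack's other place as the tall one should lie. Origin: tray centre line below it, at bench level. Leave alone.
- reagent_bottle: Screw-cap reagent bottle, 70 mm across, 150 mm high, standing near the tall cylinder; origin under its centre. Leave alone.
- beaker: Glass beaker, 76 mm across, 90 mm high, origin under its centre. Leave alone.
- tip_box: Closed pipette-tip box, 85 x 120 mm, 75 mm high, origin under its centre. Leave alone.
There are look-alikes about, which are no part of the job. What is shaped like the cylinder but blue or pink is not meant.

How it is judged:
On the way, in this order (a step that is already met when the one before it is completed fails the run):
1. the cylinder leans at rest in the front rest of the free place, its foot on the tray between the rests, let go (contact force between the fingers and cylinder below 0.05 N and angle between cylinder's own z axis and vertical between 0.3 and 1.15 rad and linear speed of cylinder below 0.02 m/s and x of cylinder in the frame of rack between -0.075 and 0.04 m and y of cylinder in the frame of rack between -0.08 and -0.04 m and x of cylinder_mouth in the frame of rack above 0.07 m and z of cylinder in the frame of rack below 0.05 m), for 0.3 s.
2. the cylinder is held below its middle and its foot is lifted clear of the tray (contact force between the fingers and cylinder above 1 N and distance between the grasp point and cylinder below 0.12 m and z of cylinder in the frame of rack above 0.06 m), for 0.2 s.
At the end, for the whole second after the job is handed in: The tall cylinder lies let go and still in both rests of the free place: both ends within 12 mm of the place's centre line, foot 100 to 150 mm behind the rack's middle (beyond the back rest) and 110 to 175 mm up, mouth 80 to 140 mm in front and 60 to 125 mm up, bearing on the rack (contact force between the fingers and cylinder below 0.05 N and contact force between cylinder and rack above 1 N and x of cylinder in the frame of rack between -0.15 and -0.1 m and y of cylinder in the frame of rack between -0.072 and -0.048 m and z of cylinder in the frame of rack between 0.11 and 0.175 m and x of cylinder_mouth in the frame of rack between 0.08 and 0.14 m and y of cylinder_mouth in the frame of rack between -0.072 and -0.048 m and z of cylinder_mouth in the frame of rack between 0.06 and 0.125 m and linear speed of cylinder below 0.01 m/s and angular speed of cylinder below 0.1 rad/s); the robot touches nothing.
It fails at once if the fingers squeeze the glass cylinder with more than 40 N each (80 N in all) (contact force between the fingers and cylinder above 80 N).
It fails at once if the cylinder meets the rack or one of the other things with more than 20 N (contact force between cylinder and rack above 20 N or contact force between cylinder and small_cylinder above 20 N or contact force between cylinder and reagent_bottle above 20 N or contact force between cylinder and beaker above 20 N or contact force between cylinder and tip_box above 20 N).
It fails at once if the cylinder drops or slips with no finger on it (faster than 0.2 m/s) (contact force between the fingers and cylinder below 0.05 N and linear speed of cylinder above 0.2 m/s).
It fails at once if the cylinder falls over on the bench (angle between cylinder's own z axis and vertical above 1.2 rad and height (world z) of cylinder_mouth below 0.06 m).
It fails at once if the small cylinder, reagent bottle, beaker or tip box is pushed more than 15 mm (distance of any of small_cylinder, reagent_bottle, beaker, tip_box from where it was at the start of the episode above 0.015 m).
It also fails if it takes over 72 s, if anything falls off the work surface, if the arm or the gripper's body presses on something with over 40 N, if the wrist force passes 120 N, or if a joint passes its speed limit or range.

## Working session

There is one attempt and no reset: what is moved stays moved. The work goes in short steps, Python scripts to look and compute and a shell command to move; the robot and the scene stay as the last step left them, time stands still between calls to the robot, and variables do not carry over. Pictures are saved under pics/ and viewed, about 8 in all and at most 12, crops included, and the job is handed in when it is done.

```bash
ls; mkdir -p pics; python3 - <<'E'
from plant import *
import cv2,numpy as np
for n in ("scene","top"):
    cv2.imwrite(f"pics/{n}0.png",read_camera(n)[:,:,::-1])
for n in ("scene","top","wrist"):
    print(n,{k:np.round(v,4).tolist() for k,v in camera_info(n).items()})
s=get_state();print({k:np.round(v,3).tolist() for k,v in s.items()})
E
```

```text
pics
scene {'K': [[475.3509, 0.0, 316.3604], [0.0, 475.3509, 205.4308], [0.0, 0.0, 1.0]], 'k1': -0.0725, 'R': [[-0.8633, 0.5047, 0.0084], [0.4137, 0.717, -0.561], [-0.2891, -0.4808, -0.8278]], 't': [0.503, -0.1323, 1.6812]}
top {'K': [[497.2318, 0.0, 318.6581], [0.0, 497.2318, 202.1884], [0.0, 0.0, 1.0]], 'k1': -0.0466, 'R': [[0.081, -0.9967, 0.0047], [-0.9726, -0.0801, -0.2182], [0.2178, 0.0131, -0.9759]], 't': [-0.0588, 0.614, 1.3214]}
wrist {'K': [[287.2381, 0.0, 317.1166], [0.0, 287.2381, 198.665], [0.0, 0.0, 1.0]], 'k1': -0.0299, 'mount': [[-0.0017, -0.9635, -0.2679, 0.067], [1.0, -0.0016, -0.0004, -0.0002], [-0.0, -0.2679, 0.9635, -0.1705], [0.0, 0.0, 0.0, 1.0]]}
{'time': 0.1, 'qpos': [-1.359, 0.287, 1.578, -0.0, 1.279, -0.15], 'dq': [-0.002, -0.002, -0.003, -0.0, 0.002, 0.0], 'joint_efforts': [0.001, -40.73, -29.37, -0.0, 0.003, 0.0], 'eef_pos': [0.239, -0.631, 0.203], 'tcp_rot': [0.984, 0.18, -0.0, -0.001], 'contact_force': [0.369, 0.665, -0.043], 'wrist_torque': [-0.076, -0.001, 0.006], 'opening': 1.004}
```

View pics/scene0.png

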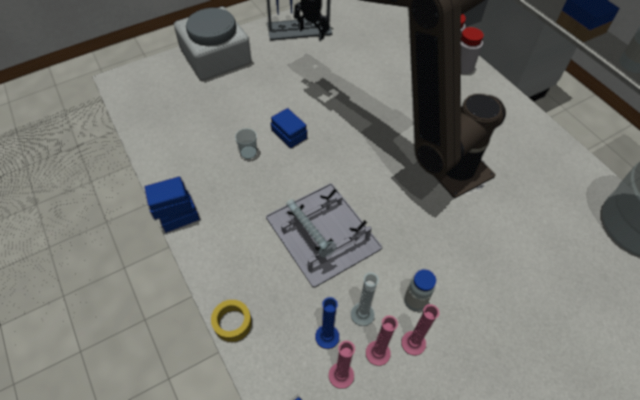

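View pics/top0.png

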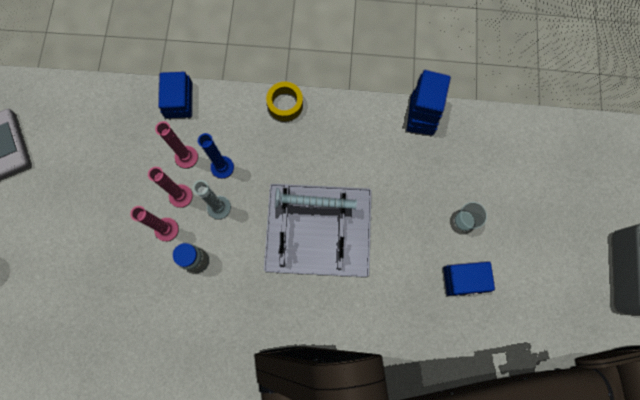

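The clear grey-green cylinder is at scene (363,300), top (212,200). Things that could be mistaken for it:
- blue cylinder at scene (328,322)
- pink ones at scene (343,363), (381,340) and (420,330)
- small cylinder already in the rack at scene (307,225)

I choose the clear one and check it in a close crop.

```bash
cat > h.py <<'E'
from plant import *
import cv2,numpy as np
from scipy.spatial.transform import Rotation as Ro
def cam(n,s=None):
    c=camera_info(n);K=np.array(c["K"])
    if n!="wrist": R=np.array(c["R"]);t=np.array(c["t"])
    else:
        s=s or get_state();M=np.array(c["mount"])
        T=np.eye(4);T[:3,:3]=Ro.from_quat(s["tcp_rot"]).as_matrix();T[:3,3]=s["eef_pos"]
        W=np.linalg.inv(T@M);R=W[:3,:3];t=W[:3,3]
    return K,c["k1"],R,t
def proj(n,X,C=None):
    K,k,R,t=C or cam(n);p=(R@np.atleast_2d(X).T).T+t;q=p[:,:2]/p[:,2:];q=q*(1+k*(q**2).sum(1,keepdims=True))
    return q*K[0,0]+K[:2,2]
def ray(n,uv,C=None):
    K,k,R,t=C or cam(n);d=(np.array(uv)-K[:2,2])/K[0,0];q=d.copy()
    for _ in range(20): q=d/(1+k*(q@q))
    return -R.T@t,R.T@np.array([*q,1.])
def onz(n,uv,z,C=None):
    o,d=ray(n,uv,C);return o+d*(z-o[2])/d[2]
def tri(obs):
    A=np.zeros((3,3));b=np.zeros(3)
    for o,d in obs:
        d=d/np.linalg.norm(d);P=np.eye(3)-np.outer(d,d);A+=P;b+=P@o
    X=np.linalg.solve(A,b);return X,[np.linalg.norm(np.cross(X-o,d/np.linalg.norm(d)))*1e3 for o,d in obs]
def crop(im,x,y,w,h,s): return cv2.resize(im[y:y+h,x:x+w],None,fx=s,fy=s,interpolation=cv2.INTER_CUBIC)
E
python3 - <<'E'
from h import *
a=cv2.imread("pics/top0.png");b=cv2.imread("pics/scene0.png")
A=crop(a,180,165,200,120,4);B=crop(b,260,180,200,150,4)[:600-0]
cv2.imwrite("pics/c1.png",A);cv2.imwrite("pics/c2.png",B)
E
```

```text
(no output)
```

View pics/c1.png

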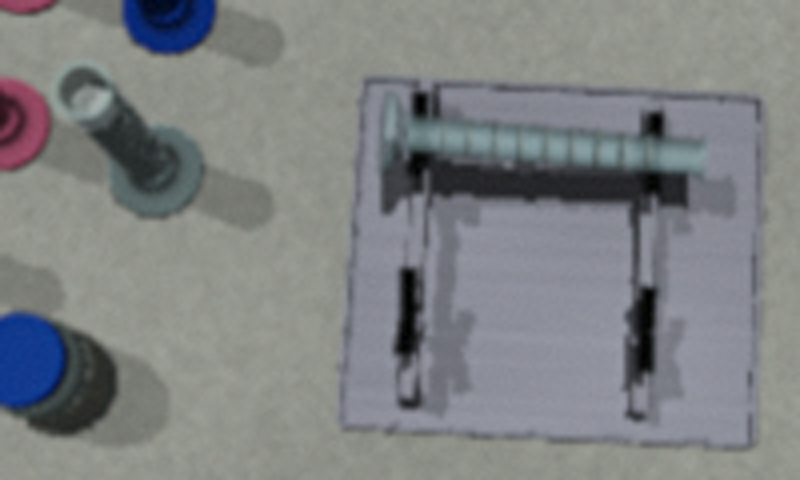

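View pics/c2.png

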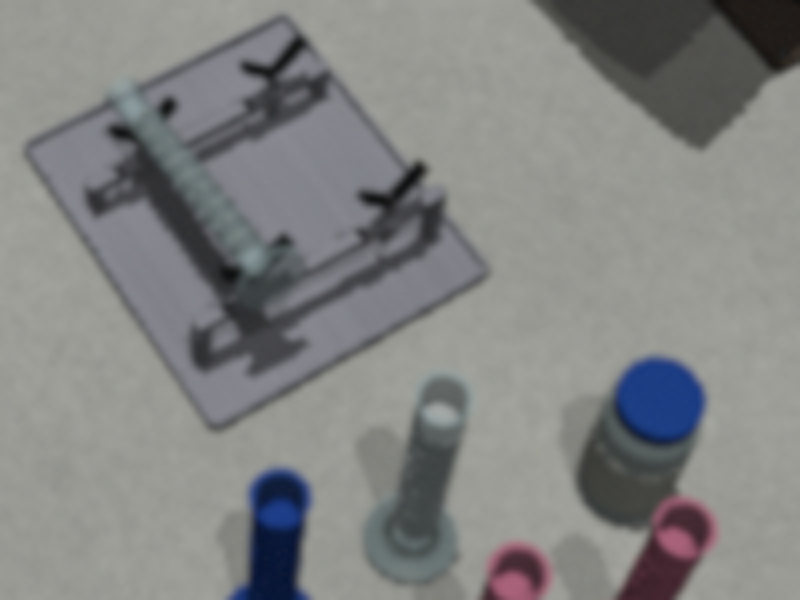

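Crop 1 (top) shows the clear cylinder: mouth (86,92), foot centre (157,170). The tray corners are at (363,78), (760,98), (752,447) and (342,428). Crop 2 (scene) shows the mouth at (442,402) and the foot at (411,538), with the free forks' V bottoms at about (272,78) front and (393,205) back. The description matches: clear glass, and neither blue nor pink.

```bash
cat > m1.py <<'E'
from h import *
from scipy.optimize import least_squares
T=lambda u,v:np.array([180+(u+.5)/4-.5,165+(v+.5)/4-.5]);S=lambda u,v:np.array([260+(u+.5)/4-.5,180+(v+.5)/4-.5])
tc=[T(363,78),T(760,98),T(752,447),T(342,428)];sc=[S(216,428),S(25,150),S(285,14),S(488,270)]
loc=np.array([[-145,125],[145,125],[145,-125],[-145,-125]])/1e3
for Z in (0,.006):
    def W(p):
        c,s=np.cos(p[2]),np.sin(p[2]);return np.c_[loc@np.array([[c,s],[-s,c]])+p[:2],np.full(4,Z)]
    for nm,use in (("top",[1,0]),("scene",[0,1]),("both",[1,1])):
        f=lambda p:np.r_[(proj("top",W(p))-tc).ravel()*use[0],(proj("scene",W(p))-sc).ravel()*use[1]]
        r=least_squares(f,[.6,-.0,-np.pi/2]);print(Z,nm,np.round(r.x,4),np.abs(r.fun).max().round(2))
P=r.x
for n,o,z in (("top",T(157,170),.012),("scene",S(411,538),.012),("top",T(86,92),.24),("scene",S(442,402),.24),("scene",S(660,398),.15),("top",T(20,360),.15)):
    print(n,z,np.round(onz(n,o,z),4))
print("tri mouth",tri([ray("top",T(86,92)),ray("scene",S(442,402))]))
c,s=np.cos(P[2]),np.sin(P[2])
for nm,x,px in (("front V",.065,S(272,80)),("back V",-.095,S(393,205))):
    for h in (.07,.08,.09,.1,.11,.12):
        X=np.array([P[0]+c*x+s*.06,P[1]+s*x-c*.06,h]);q=proj("scene",X)[0];print(nm,h,(q-px).round(2))
E
python3 m1.py
```

```text
0 top [ 0.5506 -0.0129 -1.5346] 1.53
0 scene [ 0.5502 -0.0149 -1.5342] 1.4
0 both [ 0.5505 -0.0137 -1.5344] 1.67
0.006 top [ 0.5497 -0.013  -1.5346] 1.33
0.006 scene [ 0.552  -0.012  -1.5343] 1.16
0.006 both [ 0.5506 -0.0126 -1.5346] 1.35
top 0.012 [0.5908 0.28   0.012 ]
scene 0.012 [0.5965 0.2858 0.012 ]
top 0.24 [0.5912 0.2802 0.24  ]
scene 0.24 [0.5976 0.2851 0.24  ]
scene 0.15 [0.4371 0.3266 0.15  ]
top 0.15 [0.4324 0.3226 0.15  ]
tri mouth (array([0.59381508, 0.28228063, 0.23042538]), [np.float64(0.568106536786365), np.float64(0.5681065367864774)])
front V 0.07 [ 0.52 -1.94]
front V 0.08 [ 0.61 -3.75]
front V 0.09 [ 0.7  -5.57]
front V 0.1 [ 0.79 -7.42]
front V 0.11 [ 0.89 -9.29]
front V 0.12 [  0.98 -11.18]
back V 0.07 [-0.93  3.34]
back V 0.08 [-0.67  1.65]
back V 0.09 [-0.41 -0.06]
back V 0.1 [-0.14 -1.79]
back V 0.11 [ 0.13 -3.54]
back V 0.12 [ 0.41 -5.31]
```

```bash
python3 -m jog '{"travel":[[5,5,30],[5,10,35],[10,20,35],[15,27,30],[15,27,20]],"dr":[[0,0,3],[0,0,4],[0,0,4],[0,0,4],[0,0,4]],"jaw":[0,0,0,0,0]}' 20
python3 -m jog '{"travel":[[15,30,10],[15,30,10],[15,30,10],[15,30,10],[15,30,0]],"dr":[[0,0,4],[0,0,4],[0,0,4],[0,0,4],[0,0,4]],"jaw":[0,0,0,0,0]}'
python3 -m jog '{"travel":[[15,30,0],[15,30,0],[15,30,0],[15,30,0],[15,30,0]],"dr":[[0,0,4],[0,0,4],[0,0,4],[0,0,4],[0,0,4]],"jaw":[0,0,0,0,0]}'
python3 -m jog '{"travel":[[15,30,0],[15,30,0],[15,30,0],[5,20,0],[0,10,0]],"dr":[[0,0,4],[0,0,4],[0,0,4],[0,0,0.4],[0,0,0]],"jaw":[0,0,0,0,0]}'
python3 -m jog '{"travel":[[0,0,0],[0,0,0]],"dr":[[0,0,0],[0,0,0]],"jaw":[0,0]}'
python3 - <<'E'
from h import *
import json
s=get_state();im=read_camera("wrist");cv2.imwrite("pics/w1.png",im[:,:,::-1]);json.dump({k:np.array(s[k]).tolist() for k in("eef_pos","tcp_rot","qpos")},open("w1.json","w"))
P=(0.5506,-0.0128,-1.5346);c,si=np.cos(P[2]),np.sin(P[2]);C=cam("wrist",s)
R=lambda x,y,z:np.array([P[0]+c*x-si*y,P[1]+si*x+c*y,z])
for n,p in dict(front=R(.065,-.06,.08),back=R(-.095,-.06,.11),c1=R(.145,-.125,.006),c2=R(-.145,-.125,.006),mouth=[.594,.283,.24]).items():print(n,proj("wrist",p,C).round(0))
print(s["qpos"].round(2))
E
```

```text
time: 0.52
eef_pos: [0.2886, -0.5431, 0.3563]
tcp_rot: [0.94, 0.341, 0.0, 0.002]
contact_force: [0.8, 0.1, 1.1]
opening: 1.004
time: 0.93
eef_pos: [0.3642, -0.392, 0.3951]
tcp_rot: [0.866, 0.499, 0.0, 0.002]
contact_force: [1.2, 0.0, 0.4]
opening: 1.001
time: 1.35
eef_pos: [0.4387, -0.2414, 0.3925]
tcp_rot: [0.767, 0.642, -0.0, -0.0]
contact_force: [0.9, -0.4, -0.1]
opening: 1.004
time: 1.77
eef_pos: [0.4889, -0.1206, 0.3923]
tcp_rot: [0.693, 0.721, 0.0, -0.001]
contact_force: [-0.9, 0.7, -0.7]
opening: 1.006
time: 1.93
eef_pos: [0.4882, -0.1234, 0.3927]
tcp_rot: [0.694, 0.72, -0.0, 0.0]
contact_force: [-0.1, -0.3, -0.2]
opening: 0.999
front [[322. 134.]]
back [[322.  20.]]
c1 [[288. 174.]]
c2 [[284.   8.]]
mouth [[ 457. -273.]]
[-0.45 -0.18  1.73 -0.    1.6  -0.49]
```

View pics/w1.png

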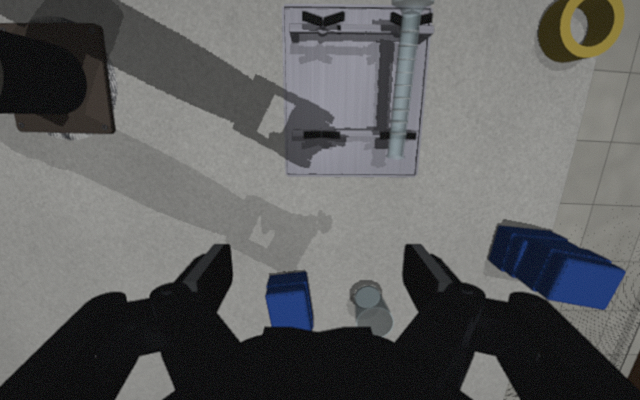

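The view shows the free place's front fork at about (322,134) and its back fork at (323,20), within a few pixels of prediction. I'll take more views on the way to the cylinder.

```bash
cat > snap.py <<'E'
import sys,json
from h import *
def snap(n):
    s=get_state();im=read_camera("wrist");cv2.imwrite(f"pics/{n}.png",im[:,:,::-1]);json.dump({k:np.array(s[k]).tolist() for k in("eef_pos","tcp_rot","qpos")},open(n+".json","w"));return s
if __name__=="__main__": snap(sys.argv[1])
def C(n): return cam("wrist",json.load(open(n+".json")))
E
python3 -m jog '{"travel":[[0,34,0],[0,34,0],[0,34,0],[0,34,0],[0,34,0]],"dr":[[0,0,0],[0,0,0],[0,0,0],[0,0,0],[0,0,0]],"jaw":[0,0,0,0,0]}' |tail -4
python3 -m jog '{"travel":[[0,0,0],[0,0,0]],"dr":[[0,0,0],[0,0,0]],"jaw":[0,0]}'
python3 snap.py w2
python3 -m jog '{"travel":[[21,31,0],[21,31,0],[21,31,0],[21,31,0],[21,31,0]],"dr":[[0,0,0],[0,0,0],[0,0,0],[0,0,0],[0,0,0]],"jaw":[0,0,0,0,0]}' |tail -4
python3 -m jog '{"travel":[[0,0,0],[0,0,0]],"dr":[[0,0,0],[0,0,0]],"jaw":[0,0]}'
python3 snap.py w3
python3 - <<'E'
from h import *
a=[cv2.imread(f"pics/w{i}.png") for i in (1,2,3)]
A=crop(a[0],270,0,170,190,2.35)[:300];A2=crop(a[1],240,20,160,300,1)
big=np.zeros((600,800,3),np.uint8)
big[0:400,0:400]=crop(a[2],230,0,200,200,2)   # cylinder w3
big[0:400,400:800]=crop(a[1],220,20,200,200,2) # w2
big[400:480,0:400]=crop(a[0],285,0,100,20*1,4) ; big[400:500,400:800]=crop(a[0],280,120,100,25,4)
cv2.imwrite("pics/comp1.png",big)
E
```

```text
eef_pos: [0.4884, 0.0465, 0.3929]
tcp_rot: [0.695, 0.719, -0.0, 0.0]
contact_force: [0.8, 1.5, -0.6]
opening: 0.996
time: 2.57
eef_pos: [0.4884, 0.0467, 0.393]
tcp_rot: [0.693, 0.72, -0.0, 0.0]
contact_force: [-0.5, -0.4, 0.7]
opening: 0.998
eef_pos: [0.5953, 0.2005, 0.3927]
tcp_rot: [0.695, 0.719, -0.0, 0.0]
contact_force: [0.2, -0.8, 0.7]
opening: 0.998
time: 3.2
eef_pos: [0.5947, 0.2006, 0.3908]
tcp_rot: [0.694, 0.72, -0.002, -0.001]
contact_force: [-0.3, -0.8, 0.1]
opening: 0.998
```

View pics/comp1.png

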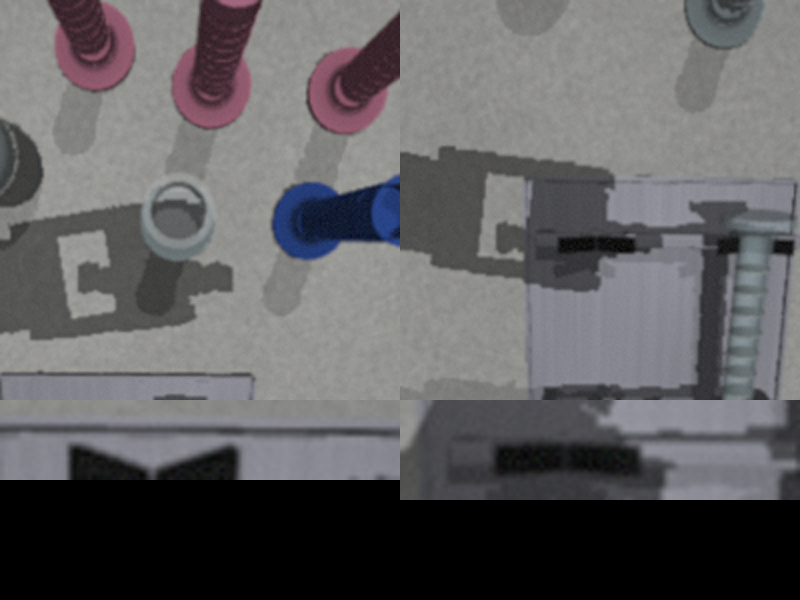

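Measured from w3:
- The mouth ring is centred at w3 pixel (319,103) and the foot at (319,111), so it is being seen almost from overhead.
- The forks are too far off for a height reading, so I'll take one closer oblique look. The known bar tops (47 and 74 mm) can serve as the scale.

```bash
python3 -m jog '{"travel":[[-10,-13,-15],[-10,-13,-18],[-10,-14,-18],[-11,-14,-18],[-11,-14,-18]],"dr":[[-3,0,0],[-3,0,0],[-3,0,0],[-3,0,0],[-3,0,0]],"jaw":[0,0,0,0,0]}' |tail -4
python3 -m jog '{"travel":[[-11,-14,-18],[-11,-14,-18],[-11,-14,-18],[-10,-12,-18],[-10,-12,-16]],"dr":[[-3,0,0],[-3,0,0],[-3,0,0],[-3,0,0],[-3,0,0]],"jaw":[0,0,0,0,0]}' |tail -4
python3 -m jog '{"travel":[[0,0,0],[0,0,0]],"dr":[[0,0,0],[0,0,0]],"jaw":[0,0]}'
python3 snap.py w4
python3 - <<'E'
from snap import *
print("mouth",onz("wrist",(319,103),.24,C("w3")),"foot",onz("wrist",(319,111),.012,C("w3")))
P=(0.5506,-0.0128,-1.5346);c,si=np.cos(P[2]),np.sin(P[2])
R=lambda x,y,z:np.array([P[0]+c*x-si*y,P[1]+si*x+c*y,z])
for n in("w1","w2","w4"):
  for k,p in dict(front=R(.065,-.06,.08),back=R(-.095,-.06,.11)).items():print(n,k,proj("wrist",p,C(n)).round(1))
a=cv2.imread("pics/w4.png");cv2.imwrite("pics/w4c.png",crop(a,220,20,200,300,2))
E
```

```text
eef_pos: [0.5409, 0.1307, 0.3065]
tcp_rot: [0.689, 0.713, -0.094, 0.092]
contact_force: [-0.3, -0.1, -0.1]
opening: 0.999
eef_pos: [0.4875, 0.065, 0.2181]
tcp_rot: [0.671, 0.694, -0.187, 0.181]
contact_force: [-0.2, -0.8, -0.7]
opening: 0.996
time: 4.25
eef_pos: [0.4876, 0.0664, 0.2178]
tcp_rot: [0.671, 0.695, -0.187, 0.179]
contact_force: [-0.2, -0.5, 0.7]
opening: 1.002
mouth [0.59212692 0.28441389 0.24      ] foot [0.59277381 0.28178046 0.012     ]
w1 front [[321.9 134.1]]
w1 back [[322.6  19.6]]
w2 front [[317.8 230.5]]
w2 back [[317.9 141.6]]
w4 front [[320.9 216.5]]
w4 back [[320.8 121.4]]
```

View pics/w4c.png

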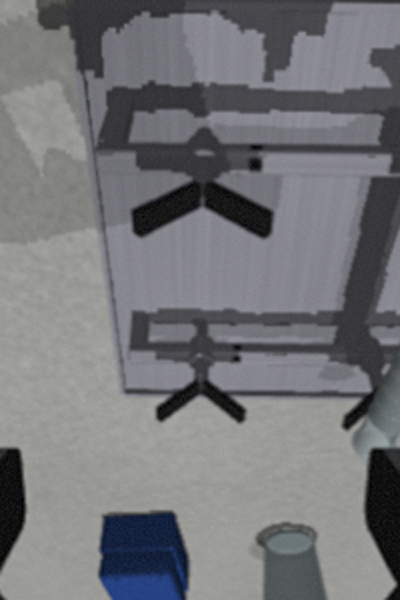

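Viewed from above and behind, so the picture is inverted. The back fork's V inner bottom is at crop (203,205) and its tips at (135,228) and (270,230). The front fork's V inner bottom is at (200,391) and its tips at (160,418) and (242,416). The bars lie at rows 145–172 (back) and 340–362 (front).

```bash
python3 - <<'E'
from snap import *
P=(0.5506,-0.0128,-1.5346);c,si=np.cos(P[2]),np.sin(P[2]);K=C("w4")
R=lambda x,y,z:np.array([P[0]+c*x-si*y,P[1]+si*x+c*y,z])
f=lambda p:((proj("wrist",p,K)[0]-[220,20]+.5)*2-.5).round(1)
for h in(.096,.104,.112,.12):print("back",h,f(R(-.089,-.06,h)),f(R(-.101,-.06,h-.009)),"tips",f(R(-.089,-.09,h+.021)),f(R(-.089,-.03,h+.021)))
for h in(.068,.076,.084,.092):print("front",h,f(R(.071,-.06,h)),f(R(.059,-.06,h-.009)),"tips",f(R(.071,-.09,h+.021)),f(R(.071,-.03,h+.021)))
for x,z in((-.095,.074),(.065,.047)):print("bar",[f(R(x+d,y,z)) for d in(-.005,.005) for y in (-.1,-.03)])
print("tray corners",f(R(.145,-.125,.006)))
E
```

```text
back 0.096 [202.4 198.9] [202.7 165. ] tips [132.6 223.8] [271.6 224.4]
back 0.104 [202.3 208.1] [202.5 173.6] tips [130.8 234.2] [273.  234.8]
back 0.112 [202.1 217.8] [202.3 182.5] tips [128.9 245.1] [274.5 245.7]
back 0.12 [201.9 227.9] [202.1 191.9] tips [126.9 256.5] [276.1 257.2]
front 0.068 [202.5 386.1] [202.6 364.6] tips [157.  409.3] [247.4 410.2]
front 0.076 [202.3 394.9] [202.5 373.2] tips [156.2 418.8] [247.9 419.7]
front 0.084 [202.2 404. ] [202.4 382. ] tips [155.4 428.5] [248.5 429.5]
front 0.092 [202.1 413.3] [202.3 391. ] tips [154.6 438.6] [249.1 439.6]
bar [array([118.3, 153.9]), array([266.7, 154.1]), array([120.4, 173.5]), array([265. , 173.8])]
bar [array([145.8, 352.8]), array([245.6, 353.6]), array([146.8, 362.7]), array([244.8, 363.5])]
tray corners [127.4 388.8]
```

Readings: back V about 0.103–0.108 m, front V about 0.075 m, both inside their ranges. The cylinder is at (0.593, 0.283), where w3 and the scene/top triangulation agree within 2 mm. Moving above it.

```bash
python3 -m jog '{"travel":[[10,20,35],[10,25,35],[15,35,35],[20,36,30],[20,36,30]],"dr":[[5,0,0],[5,0,0],[5,0,0],[5,0,0],[5,0,0]],"jaw":[0,0,0,0,0]}' |tail -4
python3 -m jog '{"travel":[[20,36,15],[10,29,0],[0,0,0],[0,0,0]],"dr":[[5,0,0],[0,0,0],[0,0,0],[0,0,0]],"jaw":[0,0,0,0]}'
python3 snap.py w5
python3 - <<'E'
from snap import *
for p in([.593,.283,.24],[.593,.283,.012]):print(proj("wrist",p,C("w5")).round(0))
print(Ro.from_quat(get_state()["tcp_rot"]).as_matrix().round(3))
E
```

```text
eef_pos: [0.5547, 0.1995, 0.3697]
tcp_rot: [0.693, 0.719, -0.026, 0.031]
contact_force: [0.5, 0.5, 0.2]
opening: 1.001
time: 5.05
eef_pos: [0.5829, 0.262, 0.3796]
tcp_rot: [0.693, 0.72, 0.001, 0.001]
contact_force: [0.1, -1.2, -0.2]
opening: 1.003
[[328. 164.]]
[[323. 145.]]
[[-0.037  0.999  0.002]
 [ 0.999  0.037  0.   ]
 [ 0.     0.002 -1.   ]]
```

```bash
python3 -m jog '{"travel":[[10,21,0],[0,0,-35],[0,0,-35],[0,0,-30],[0,0,0]],"dr":[[0,0,0],[0,0,0],[0,0,0],[0,0,0],[0,0,0]],"jaw":[0,0,0,0,0]}'
python3 -m jog '{"travel":[[0,0,-25],[0,0,-25],[0,0,-20],[0,0,-14],[0,0,0]],"dr":[[0,0,0],[0,0,0],[0,0,0],[0,0,0],[0,0,0]],"jaw":[0,0,0,0,0]}'
python3 snap.py w6
python3 - <<'E'
from h import *
a=cv2.imread("pics/w6.png");b=crop(a,200,120,240,200,3);cv2.imwrite("pics/w6c.png",b)
E
```

```text
time: 5.52
eef_pos: [0.5881, 0.2806, 0.2692]
tcp_rot: [0.694, 0.72, -0.006, -0.003]
contact_force: [-0.9, 0.5, -1.3]
opening: 0.999
time: 5.93
eef_pos: [0.5905, 0.2817, 0.1914]
tcp_rot: [0.694, 0.72, -0.002, -0.001]
contact_force: [-0.8, -0.4, -2.2]
opening: 1.001
```

View pics/w6c.png

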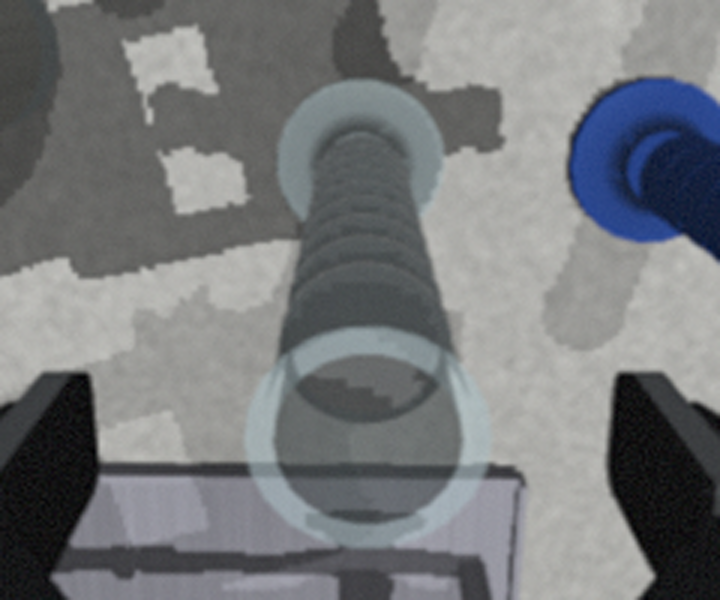

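The mouth ring is centred at crop (366,437) between fingers at 95 and 610, about 2 mm to the right of the jaw centre. The clear glass and its foot (361,160) confirm the choice.

```bash
python3 - <<'E'
from snap import *
g=lambda u,v:(200+(u+.5)/3-.5,120+(v+.5)/3-.5)
print(onz("wrist",g(366,437),.24,C("w6")),onz("wrist",g(361,162),.012,C("w6")))
E
```

```text
[0.59184651 0.28306166 0.24      ] [0.5923582  0.28402955 0.012     ]
```

```bash
python3 -m jog '{"travel":[[1.5,1.8,0],[0,0,0],[0,0,0],[0,0,0],[0,0,0]],"dr":[[0,0,0],[0,0,0],[0,0,0],[0,0,0],[0,0,0]],"jaw":[40,90,120,135,145]}' 20
python3 -m jog '{"travel":[[0,0,0],[0,0,0],[0,0,0],[0,0,0],[0,0,0]],"dr":[[0,0,0],[0,0,0],[0,0,0],[0,0,0],[0,0,0]],"jaw":[150,160,170,180,180]}'
python3 -m jog '{"travel":[[0,0,5],[0,0,10],[0,0,10],[0,0,0],[0,0,0]],"dr":[[0,0,0],[0,0,0],[0,0,0],[0,0,0],[0,0,0]],"jaw":[180,180,180,180,180]}'
```

```text
time: 6.4
eef_pos: [0.5936, 0.2847, 0.1945]
tcp_rot: [0.694, 0.72, 0.001, 0.0]
contact_force: [0.7, 0.0, 0.3]
opening: 0.427
time: 6.82
eef_pos: [0.5933, 0.2847, 0.1941]
tcp_rot: [0.694, 0.72, 0.0, 0.0]
contact_force: [-0.7, -0.1, 3.4]
opening: 0.388
time: 7.23
eef_pos: [0.5939, 0.2848, 0.2199]
tcp_rot: [0.694, 0.72, 0.001, 0.001]
contact_force: [-0.9, 0.2, -3.0]
opening: 0.389
```

Held: about 3 N of weight, opening 0.389 (33 mm). Lifting clear and carrying it over the back rest to the tray between the rests.

```bash
python3 -m jog '{"travel":[[0,0,20],[0,0,35],[0,0,40],[0,0,40],[0,0,35]],"dr":[[0,0,0],[0,0,0],[0,0,0],[0,0,0],[0,0,0]],"jaw":[180,180,180,180,180]}' |tail -4
python3 -m jog '{"travel":[[-5,-12,10],[-10,-25,0],[-10,-30,0],[-12,-32,0],[-12,-32,0]],"dr":[[0,0,0],[0,0,0],[0,0,0],[0,0,0],[0,0,0]],"jaw":[180,180,180,180,180]}' |tail -4
python3 -m jog '{"travel":[[-12,-32,0],[-12,-32,0],[-12,-32,0],[-10,-28,0],[-6,-18,0]],"dr":[[0,0,0],[0,0,0],[0,0,0],[0,0,0],[0,0,0]],"jaw":[180,180,180,180,180]}'
python3 -m jog '{"travel":[[-2,-6,0],[0,0,0],[0,0,0]],"dr":[[0,0,0],[0,0,0],[0,0,0]],"jaw":[180,180,180]}'
```

```text
eef_pos: [0.593, 0.2845, 0.3908]
tcp_rot: [0.694, 0.72, 0.0, 0.0]
contact_force: [0.5, 0.8, -2.1]
opening: 0.388
eef_pos: [0.5426, 0.152, 0.3958]
tcp_rot: [0.694, 0.72, -0.002, -0.001]
contact_force: [0.5, 0.0, -1.9]
opening: 0.392
time: 8.48
eef_pos: [0.4901, 0.0087, 0.3964]
tcp_rot: [0.695, 0.719, -0.002, -0.001]
contact_force: [0.7, -1.5, -2.8]
opening: 0.388
time: 8.73
eef_pos: [0.4898, 0.0058, 0.3973]
tcp_rot: [0.694, 0.72, -0.0, -0.001]
contact_force: [-0.4, -0.9, -3.1]
opening: 0.388
```

```bash
python3 -m jog '{"travel":[[0,-1,-25],[0,0,-40],[0,0,-40],[0,0,-40],[0,0,-25]],"dr":[[0,0,0],[0,0,0],[0,0,0],[0,0,0],[0,0,0]],"jaw":[180,180,180,180,180]}'
python3 -m jog '{"travel":[[0,0,-10],[0,0,-7],[0,0,0],[0,0,0]],"dr":[[0,0,0],[0,0,0],[0,0,0],[0,0,0]],"jaw":[180,180,180,180]}'
python3 -m jog '{"travel":[[0,0,-2],[0,0,-2],[0,0,-1],[0,0,0]],"dr":[[0,0,0],[0,0,0],[0,0,0],[0,0,0]],"jaw":[180,180,180,180]}'
python3 - <<'E'
from h import *
a=read_camera("scene")[:,:,::-1];b=read_camera("top")[:,:,::-1]
cv2.imwrite("pics/s2.png",np.hstack([crop(a,255,160,140,140,2.8),crop(b,250,170,140,140,2.8)]))
E
```

```text
time: 9.15
eef_pos: [0.4879, 0.0064, 0.223]
tcp_rot: [0.693, 0.721, -0.002, -0.003]
contact_force: [-0.2, 0.0, -4.7]
opening: 0.388
time: 9.48
eef_pos: [0.4915, 0.0047, 0.2134]
tcp_rot: [0.694, 0.72, 0.001, 0.001]
contact_force: [-0.3, 0.7, -1.5]
opening: 0.386
time: 9.82
eef_pos: [0.4904, 0.0045, 0.207]
tcp_rot: [0.694, 0.72, 0.0, 0.0]
contact_force: [0.3, 0.4, -2.5]
opening: 0.387
```

View pics/s2.png

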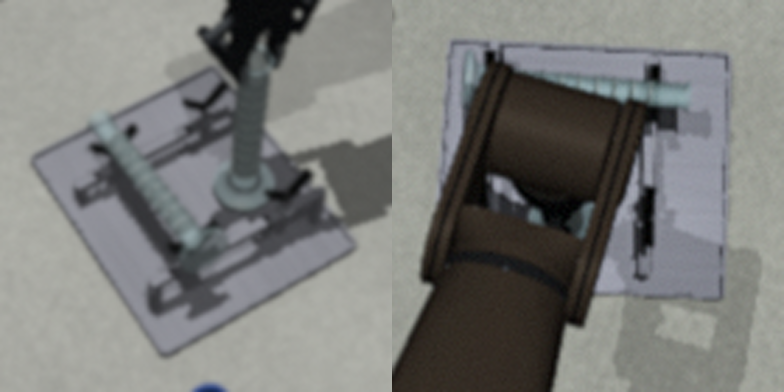

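The left panel shows the cylinder upright between the two free forks, foot at (243,190), just above the tray. Lowering in small steps.

```bash
for i in 1; do
python3 -m jog '{"travel":[[0,0,-2],[0,0,-2],[0,0,0],[0,0,0]],"dr":[[0,0,0],[0,0,0],[0,0,0],[0,0,0]],"jaw":[180,180,180,180]}'
python3 -m jog '{"travel":[[0,0,-1],[0,0,-1],[0,0,0],[0,0,0]],"dr":[[0,0,0],[0,0,0],[0,0,0],[0,0,0]],"jaw":[180,180,180,180]}'
python3 -m jog '{"travel":[[0,0,0],[0,0,0],[0,0,0]],"dr":[[0,0,0],[0,0,0],[0,0,0]],"jaw":[180,180,180]}'
done
```

```text
time: 10.25
eef_pos: [0.49, 0.0046, 0.2021]
tcp_rot: [0.694, 0.72, -0.0, -0.0]
contact_force: [0.5, -0.3, -3.4]
opening: 0.39
time: 10.58
eef_pos: [0.4902, 0.0046, 0.2004]
tcp_rot: [0.694, 0.72, -0.0, -0.0]
contact_force: [-0.1, -0.7, -2.8]
opening: 0.385
time: 10.83
eef_pos: [0.4902, 0.0045, 0.2006]
tcp_rot: [0.694, 0.72, 0.0, 0.0]
contact_force: [0.0, 0.7, -3.0]
opening: 0.39
```

```bash
cat > arc.py <<'E'
from h import *
ex=np.array([.0362,-.9993,0]);P=np.array([.5506,-.0128,0]);ey=np.array([.9993,.0362,0])
def now(p=True):
    s=get_state();d=np.array(s["eef_pos"])-P;z=Ro.from_quat(s["tcp_rot"]).as_matrix()[:,2]
    r=np.r_[d@ex,d@ey,d[2]]*1e3;th=np.arctan2(-z@ex,-z[2])
    if p: print("rack TCP mm",r.round(1),"theta",th.round(3),"F",np.round(s["contact_force"],1),"open",round(s["opening"],3))
    return r,th
def tcp(th,xr=16.5,t=194.6): return np.array([xr-35*np.cos(th)+t*np.sin(th),6+35*np.sin(th)+t*np.cos(th)])
if __name__=="__main__":
    r,th=now();print("arc err x,z",(r[[0,2]]-tcp(th)).round(1))
E
python3 arc.py; python3 - <<'E'
from arc import *
t=np.arange(0,.76,.06);a=np.array([tcp(x) for x in t]);d=np.diff(a,axis=0)
for k,(dx,dz) in enumerate(d):print(t[k+1].round(2),a[k+1].round(1),"travel",(ex*dx+[0,0,dz]).round(1))
E
```

```text
rack TCP mm [-19.5 -59.7 200.6] theta -0.0 F [ 0.   0.7 -3. ] open 0.39
arc err x,z [-1. -0.]
0.06 [ -6.8 202.3] travel [  0.4 -11.7   1.7]
0.12 [  5.  203.4] travel [  0.4 -11.8   1. ]
0.18 [ 16.9 203.7] travel [  0.4 -11.8   0.3]
0.24 [ 28.8 203.3] travel [  0.4 -11.8  -0.4]
0.3 [ 40.6 202.3] travel [  0.4 -11.8  -1.1]
0.36 [ 52.3 200.5] travel [  0.4 -11.7  -1.8]
0.42 [ 63.9 198. ] travel [  0.4 -11.6  -2.5]
0.48 [ 75.3 194.8] travel [  0.4 -11.4  -3.2]
0.54 [ 86.5 190.9] travel [  0.4 -11.2  -3.9]
0.6 [ 97.5 186.4] travel [  0.4 -11.   -4.5]
0.66 [108.2 181.2] travel [  0.4 -10.7  -5.2]
0.72 [118.5 175.4] travel [  0.4 -10.3  -5.8]
```

```bash
python3 -m jog '{"travel":[[0.2,-6,1.5],[0.2,-6,1],[0.4,-11.8,1],[0.4,-11.8,0.3],[0,0,0]],"dr":[[1.72,0.06,0],[1.72,0.06,0],[3.44,0.12,0],[3.44,0.12,0],[0,0,0]],"jaw":[180,180,180,180,180]}'
python3 arc.py
python3 -m jog '{"travel":[[0.4,-11.8,-0.4],[0.4,-11.8,-1],[0,0,0]],"dr":[[3.44,0.12,0],[3.44,0.12,0],[0,0,0]],"jaw":[180,180,180]}'
python3 arc.py
```

```text
time: 11.25
eef_pos: [0.4918, -0.0341, 0.2043]
tcp_rot: [0.692, 0.716, 0.063, -0.064]
contact_force: [0.6, -1.1, -3.6]
opening: 0.387
rack TCP mm [ 19.1 -59.5 204.3] theta 0.18 F [ 0.6 -1.1 -3.6] open 0.387
arc err x,z [2.3 0.5]
time: 11.5
eef_pos: [0.4926, -0.0571, 0.2027]
tcp_rot: [0.687, 0.711, 0.104, -0.107]
contact_force: [-0.1, 0.8, -1.5]
opening: 0.386
rack TCP mm [ 42.2 -59.5 202.7] theta 0.3 F [-0.1  0.8 -1.5] open 0.386
arc err x,z [1.7 0.5]
```

```bash
python3 -m jog '{"travel":[[0.4,-11.5,-1.8],[0.4,-11.5,-2.5],[0.4,-11.3,-3.2],[0,0,0]],"dr":[[3.44,0.12,0],[3.44,0.12,0],[3.44,0.12,0],[0,0,0]],"jaw":[180,180,180,180]}' >/dev/null
python3 arc.py
python3 -m jog '{"travel":[[0.2,-5.6,-1.9],[0.2,-5.6,-2],[0,0,0]],"dr":[[1.72,0.06,0],[1.72,0.06,0],[0,0,0]],"jaw":[180,180,180]}' >/dev/null
python3 arc.py
python3 -m jog '{"travel":[[0.2,-5.5,-2.2],[0,0,0]],"dr":[[1.72,0.06,0],[0,0,0]],"jaw":[180,180]}' >/dev/null
python3 arc.py
python3 -m jog '{"travel":[[0,0,0],[0,0,0]],"dr":[[0,0,0],[0,0,0]],"jaw":[180,180]}' >/dev/null
python3 arc.py
```

```text
rack TCP mm [ 76.7 -59.1 196. ] theta 0.479 F [ 0.2 -1.2  3.3] open 0.384
arc err x,z [1.6 1.2]
rack TCP mm [ 86.9 -59.  192.7] theta 0.54 F [-0.1 -3.5  6.3] open 0.388
arc err x,z [0.4 1.8]
rack TCP mm [ 92.5 -58.9 190.7] theta 0.57 F [-0.2 -3.6  7. ] open 0.388
arc err x,z [0.5 2. ]
rack TCP mm [ 91.7 -58.9 191.1] theta 0.569 F [ 0.1 -3.8  6.7] open 0.384
arc err x,z [-0.2  2.3]
```

```bash
python3 -m jog '{"travel":[[0,0,1.5],[0,0,0],[0,0,0]],"dr":[[0,0,0],[0,0,0],[0,0,0]],"jaw":[180,180,180]}' >/dev/null
python3 arc.py
python3 -m jog '{"travel":[[0,-3,-0.5],[0,0,0],[0,0,0]],"dr":[[0.86,0.03,0],[0,0,0],[0,0,0]],"jaw":[180,180,180]}' >/dev/null
python3 arc.py
python3 - <<'E'
from h import *
a=read_camera("scene")[:,:,::-1];b=read_camera("wrist")[:,:,::-1]
cv2.imwrite("pics/s3.png",np.hstack([crop(a,270,170,110,100,5.45),cv2.resize(b,None,fx=.0+545/400*.25,fy=545/400*.25)[:0]] ) if 0 else crop(a,270,170,110,100,5.5))
E
```

```text
rack TCP mm [ 90.9 -59.4 191.5] theta 0.57 F [-0.2 -2.2  4.5] open 0.394
arc err x,z [-1.1  2.8]
rack TCP mm [ 94.1 -59.7 190.3] theta 0.586 F [ 1.1 -2.6  4. ] open 0.388
arc err x,z [-0.8  2.8]
```

View pics/s3.png

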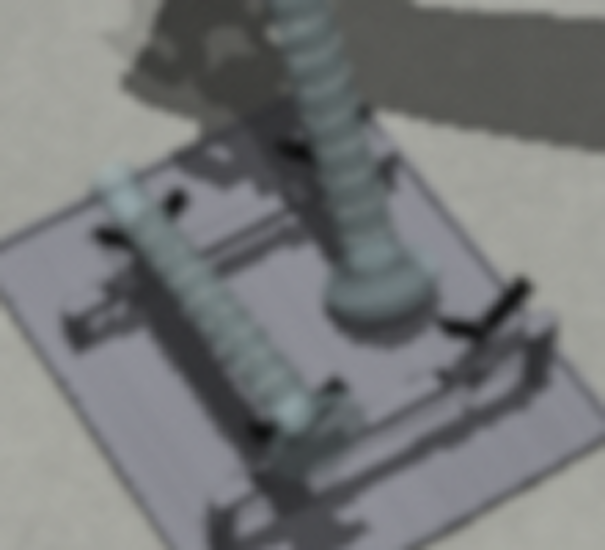

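The foot is on the tray between the rests at (380,290), with the barrel leaning and just above the front fork. Continuing in fine steps.

```bash
python3 -m jog '{"travel":[[0.1,-3.5,-1],[0,0,0],[0,0,0]],"dr":[[1.15,0.04,0],[0,0,0],[0,0,0]],"jaw":[180,180,180]}' >/dev/null
python3 arc.py
python3 -m jog '{"travel":[[0.1,-3.5,-1.6],[0,0,0],[0,0,0]],"dr":[[1.15,0.04,0],[0,0,0],[0,0,0]],"jaw":[180,180,180]}' >/dev/null
python3 arc.py
```

```text
rack TCP mm [ 97.6 -60.  189. ] theta 0.606 F [ 0.7 -2.6  3.7] open 0.389
arc err x,z [-1.   3.2]
rack TCP mm [101.2 -60.  187.5] theta 0.626 F [ 0.7 -2.5  2.4] open 0.39
arc err x,z [-1.1  3.3]
```

```bash
python3 -m jog '{"travel":[[0.1,-3.5,-1.6],[0,0,0],[0,0,0]],"dr":[[1.15,0.04,0],[0,0,0],[0,0,0]],"jaw":[180,180,180]}' >/dev/null
python3 arc.py
```

```text
rack TCP mm [104.6 -60.1 186. ] theta 0.646 F [ 1.1 -2.3  3.4] open 0.388
arc err x,z [-1.2  3.6]
```

```bash
python3 -m jog '{"travel":[[0.1,-3.5,-1.7],[0,0,0],[0,0,0]],"dr":[[1.15,0.04,0],[0,0,0],[0,0,0]],"jaw":[180,180,180]}' >/dev/null
python3 arc.py
python3 -m jog '{"travel":[[0.1,-3.4,-1.8],[0,0,0],[0,0,0]],"dr":[[1.15,0.04,0],[0,0,0],[0,0,0]],"jaw":[180,180,180]}' >/dev/null
python3 arc.py
```

```text
rack TCP mm [108.1 -60.1 184.3] theta 0.666 F [ 1.4 -2.1  3.3] open 0.392
arc err x,z [-1.2  3.7]
rack TCP mm [111.6 -60.1 182.6] theta 0.687 F [ 0.8 -4.   5.1] open 0.388
arc err x,z [-1.2  3.9]
```

```bash
python3 -m jog '{"travel":[[0.1,-3.4,-1.8],[0,0,0],[0,0,0]],"dr":[[1.15,0.04,0],[0,0,0],[0,0,0]],"jaw":[180,180,180]}' >/dev/null
python3 arc.py
```

```text
rack TCP mm [114.3 -60.6 179.8] theta 0.708 F [ 0.7 -1.6  0.7] open 0.389
arc err x,z [-2.2  3.2]
```

```bash
python3 -m jog '{"travel":[[0,0,0],[0,0,0],[0,0,0]],"dr":[[0,0,0],[0,0,0],[0,0,0]],"jaw":[180,180,180]}' >/dev/null
python3 arc.py
python3 -m jog '{"travel":[[0.1,-2,-1.2],[0,0,0],[0,0,0]],"dr":[[0.7,0.02,0],[0,0,0],[0,0,0]],"jaw":[180,180,180]}' >/dev/null
python3 arc.py
python3 -m jog '{"travel":[[0.1,-2,-1.2],[0,0,0],[0,0,0]],"dr":[[0.7,0.02,0],[0,0,0],[0,0,0]],"jaw":[180,180,180]}' >/dev/null
python3 arc.py
```

```text
rack TCP mm [114.  -60.6 180.2] theta 0.707 F [ 1.3  0.3 -0.2] open 0.391
arc err x,z [-2.3  3.5]
rack TCP mm [116.1 -60.6 178.9] theta 0.72 F [ 1.6  1.7 -2.5] open 0.384
arc err x,z [-2.4  3.5]
rack TCP mm [118.4 -60.4 178. ] theta 0.732 F [ 1.2  1.9 -2.6] open 0.389
arc err x,z [-2.1  3.8]
```

```bash
python3 -m jog '{"travel":[[0,0,-1],[0,0,0],[0,0,0]],"dr":[[0,0,0],[0,0,0],[0,0,0]],"jaw":[180,180,180]}' >/dev/null
python3 arc.py
python3 -m jog '{"travel":[[0,0,-1],[0,0,0],[0,0,0]],"dr":[[0,0,0],[0,0,0],[0,0,0]],"jaw":[180,180,180]}' >/dev/null
python3 arc.py
```

```text
rack TCP mm [118.5 -60.2 177.5] theta 0.731 F [ 0.   1.5 -0.6] open 0.39
arc err x,z [-1.8  3.2]
rack TCP mm [118.6 -60.1 176.6] theta 0.731 F [ 0.1 -0.1 -1. ] open 0.387
arc err x,z [-1.7  2.3]
```

```bash
python3 -m jog '{"travel":[[0,0,-1],[0,0,0],[0,0,0]],"dr":[[0,0,0],[0,0,0],[0,0,0]],"jaw":[180,180,180]}' >/dev/null
python3 arc.py
python3 -m jog '{"travel":[[0,0,-1],[0,0,0],[0,0,0]],"dr":[[0,0,0],[0,0,0],[0,0,0]],"jaw":[180,180,180]}' >/dev/null
python3 arc.py
```

```text
rack TCP mm [118.6 -60.  175.6] theta 0.731 F [-0.   0.4  0.3] open 0.384
arc err x,z [-1.7  1.3]
rack TCP mm [118.6 -60.  174.6] theta 0.731 F [0.2 1.1 1.4] open 0.389
arc err x,z [-1.7  0.3]
```

Above θ=0.69 the forces changed sign, which means the V is taking load. Lowering then brought the floor reaction back, so both supports now carry the cylinder. Letting go gently.

```bash
python3 -m jog '{"travel":[[0,0,0],[0,0,0],[0,0,0],[0,0,0],[0,0,0]],"dr":[[0,0,0],[0,0,0],[0,0,0],[0,0,0],[0,0,0]],"jaw":[155,152,148,144,140]}'
python3 -m jog '{"travel":[[0,0,0],[0,0,0],[0,0,0],[0,0,0],[0,0,0]],"dr":[[0,0,0],[0,0,0],[0,0,0],[0,0,0],[0,0,0]],"jaw":[130,110,80,30,0]}'
python3 -m jog '{"travel":[[0,0,0],[0,0,0],[0,0,0],[0,0,0]],"dr":[[0,0,0],[0,0,0],[0,0,0],[0,0,0]],"jaw":[0,0,0,0]}'
python3 snap.py w7
python3 - <<'E'
from snap import *
a=cv2.imread("pics/w7.png");s=read_camera("scene")[:,:,::-1]
big=np.zeros((580,800,3),np.uint8);big[:400,:]=0
big[:480,:380]=crop(a,225,0,190,240,2);big[:550,390:800]=crop(s,285,175,82,110,5)
cv2.imwrite("pics/comp2.png",big)
E
```

```text
time: 16.68
eef_pos: [0.4948, -0.1335, 0.1742]
tcp_rot: [0.648, 0.673, 0.248, -0.257]
contact_force: [0.7, -0.1, -0.1]
opening: 0.451
time: 17.1
eef_pos: [0.4948, -0.1335, 0.1744]
tcp_rot: [0.648, 0.673, 0.249, -0.257]
contact_force: [-0.2, 0.1, -0.9]
opening: 0.939
time: 17.43
eef_pos: [0.4948, -0.1334, 0.1744]
tcp_rot: [0.648, 0.673, 0.249, -0.257]
contact_force: [0.2, -0.7, 0.0]
opening: 1.001
```

View pics/comp2.png

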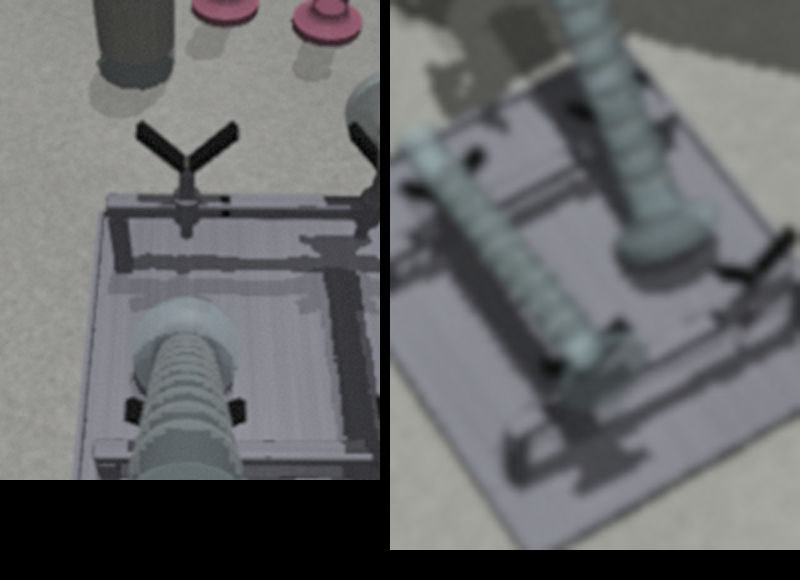

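Left panel (wrist): the barrel lies in the front V, and the foot's back rim is at crop (186,298) on the tray. The back fork is clearly visible, V bottom at (188,163) and tips at (137,128) and (238,130). Right panel (scene): it leans at rest, let go. Working out its pose and the back V height.

```bash
python3 - <<'E'
from snap import *
from arc import P as P3
from scipy.optimize import fsolve,least_squares
P=(0.5506,-0.0128,-1.5346);c,si=np.cos(P[2]),np.sin(P[2]);K=C("w7")
R=lambda x,y,z:np.array([P[0]+c*x-si*y,P[1]+si*x+c*y,z])
f=lambda p:((proj("wrist",p,K)[0]-[225,0]+.5)*2-.5)
print("cam",(-K[2].T@K[3]).round(3))
for h in(.096,.104,.112,.12):print("back",h,f(R(-.089,-.06,h)).round(1),"tips in",f(R(-.089,-.0855,h+.0255)).round(1),f(R(-.089,-.0345,h+.0255)).round(1))
print("bar",f(R(-.09,-.09,.074)),f(R(-.1,-.09,.074)))
def F(p):
    x0,th=p;s_,c_=np.sin(th),np.cos(th);t=((.1746-.006-.035*s_)/c_)
    return [(x0+t*s_-.1186)*2000, f(R(x0-.035*c_+.012*s_,-.06,.006+.07*s_+.012*c_))[1]-298]
r=least_squares(F,[-.01,.7]);x0,th=r.x;print("x0,theta",r.x.round(4),r.fun.round(2))
for s in(.02,.06,.1):
    p=R(x0+s*np.sin(th),-.06,.006+.035*np.sin(th)+s*np.cos(th));print(s,f(p).round(0))
print("z0",.006+.035*np.sin(th),"mouth x",x0+.24*np.sin(th),"axis z at x=59",.006+.035*np.sin(th)+(.059-x0)/np.tan(th))
E
```

```text
cam [ 0.496 -0.196  0.347]
back 0.096 [185.5 180. ] tips in [140.4 144.8] [230.9 144.9]
back 0.104 [185.5 169.5] tips in [139.4 132.8] [231.9 132.9]
back 0.112 [185.6 158.5] tips in [138.5 120.2] [233.  120.3]
back 0.12 [185.6 147. ] tips in [137.4 107.1] [234.2 107.2]
bar [138.3140296  205.73334348] [138.87060086 194.22874871]
x0,theta [-0.009   0.7199] [0. 0.]
0.02 [186. 357.]
0.06 [186. 371.]
0.1 [186. 389.]
z0 0.02907470787836535 mouth x 0.14922774739742856 axis z at x=59 0.10662674328413713
```

Back V about 0.106 m, front V about 0.076 m. The cylinder leans at about 0.72 rad with its foot at rack x about −9 mm and its mouth at x about 149 mm, so step 1 is met. Retreating along the axis, then coming round to the back side.

```bash
python3 -m jog '{"travel":[[0.3,-10,11],[0.6,-18,20],[0.6,-18,20],[0.6,-18,20],[0,0,10]],"dr":[[0,0,0],[0,0,0],[0,0,0],[0,0,0],[0,0,0]],"jaw":[0,0,0,0,0]}' >/dev/null; python3 arc.py
python3 -m jog '{"travel":[[0,4,30],[0,9,30],[-0.5,15,30],[-0.8,20,5],[-0.8,22,0]],"dr":[[-6.2,-0.22,0],[-6.2,-0.22,0],[-6.2,-0.22,0],[-6.2,-0.22,0],[-6.2,-0.22,0]],"jaw":[0,0,0,0,0]}' >/dev/null; python3 arc.py
python3 -m jog '{"travel":[[-0.8,22,0],[-0.8,22,0],[-0.8,22,0],[-0.8,22,0],[-0.8,22,0]],"dr":[[-6.2,-0.22,0],[-6.2,-0.22,0],[-6.2,-0.22,0],[-6.2,-0.22,0],[-6.2,-0.22,0]],"jaw":[0,0,0,0,0]}' >/dev/null; python3 arc.py
python3 -m jog '{"travel":[[0,0,0],[0,0,0]],"dr":[[0,0,0],[0,0,0]],"jaw":[0,0]}'; python3 arc.py
```

```text
rack TCP mm [186.5 -59.5 258.9] theta 0.726 F [ 0.3 -0.3  0.6] open 0.996
arc err x,z [67.  84.1]
rack TCP mm [113.2 -59.  355.6] theta 0.18 F [ 1.4  0.5 -0.6] open 0.999
arc err x,z [ 96.3 151.9]
rack TCP mm [  1.3 -60.3 352.3] theta -0.357 F [ 1.3  0.2 -0.6] open 1.001
arc err x,z [ 85.6 176.2]
time: 18.95
eef_pos: [0.4903, -0.0143, 0.3501]
tcp_rot: [0.681, 0.711, -0.121, 0.126]
contact_force: [-0.2, -0.8, 0.8]
opening: 1.0
rack TCP mm [ -0.7 -60.3 350.1] theta -0.351 F [-0.2 -0.8  0.8] open 1.0
arc err x,z [ 82.7 173.5]
```

```bash
python3 -m jog '{"travel":[[0,-3,-30],[0.2,-3,-38],[0,0,-38],[0,0,-38],[0,0,-32]],"dr":[[0,0,0],[0,0,0],[0,0,0],[0,0,0],[0,0,0]],"jaw":[0,0,0,0,0]}' >/dev/null; python3 arc.py
python3 -m jog '{"travel":[[0,0,-18],[0,0,0],[0,0,0]],"dr":[[0,0,0],[0,0,0],[0,0,0]],"jaw":[0,0,0]}' >/dev/null; python3 arc.py
python3 snap.py w8
python3 - <<'E'
from snap import *
print(Ro.from_quat(get_state()["tcp_rot"]).as_matrix().round(3)[:,1])
P=(0.5506,-0.0128,-1.5346);c,si=np.cos(P[2]),np.sin(P[2]);K=C("w8")
R=lambda x,y,z:np.array([P[0]+c*x-si*y,P[1]+si*x+c*y,z])
f=lambda p:tuple(int(v) for v in (proj("wrist",p,K)[0]*1.25).round())
im=cv2.resize(cv2.imread("pics/w8.png"),None,fx=1.25,fy=1.25)
th=.72;a=np.array([np.sin(th),np.cos(th)]);o=np.array([-.009,.029]);n=np.array([a[1],-a[0]])
for s,r in((.0,.035),(.012,.035),(.065,.017),(.24,.017)):
    q=np.linspace(0,2*np.pi,60);pts=[]
    for t in q:
        xz=o+s*a+r*np.cos(t)*n;pts.append(f(R(xz[0],-.06+r*np.sin(t),xz[1])))
    cv2.polylines(im,[np.array(pts)],True,(0,0,255),1)
cv2.imwrite("pics/w8o.png",im)
E
```

```text
rack TCP mm [ 10.3 -61.  172.1] theta -0.351 F [-0.2 -0.2 -0.4] open 1.0
arc err x,z [93.6 -4.6]
rack TCP mm [ 10.1 -60.5 156. ] theta -0.352 F [-0.2  0.7  0.8] open 1.0
arc err x,z [ 93.5 -20.6]
[0.999 0.035 0.001]
```

View pics/w8o.png

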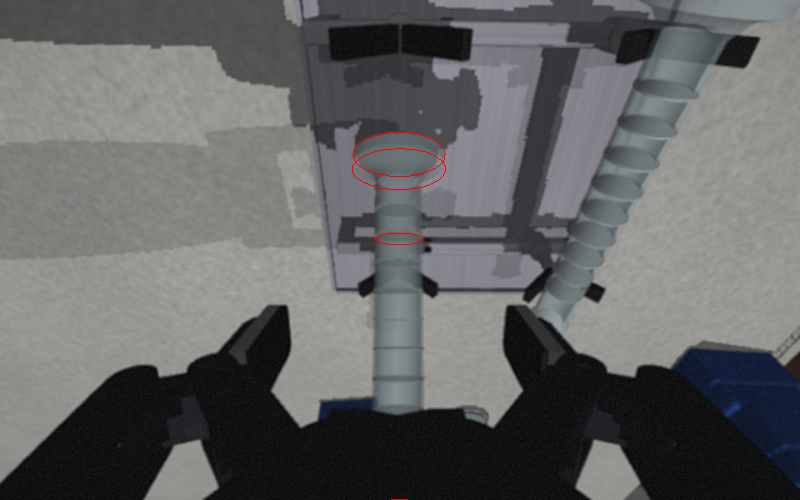

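The predicted outlines (red) fall on the glass: foot at (399,160), barrel at (399,238). The lean model holds to within about 2 mm. Moving in to grasp 65 mm above the foot.

```bash
python3 -m jog '{"travel":[[0.2,-7,-22],[0.3,-7.5,-24],[0.3,-7.5,-24],[0,0,0]],"dr":[[0,0,0],[0,0,0],[0,0,0],[0,0,0]],"jaw":[0,0,0,0]}' >/dev/null; python3 arc.py
python3 -m jog '{"travel":[[0.2,-5,-13],[0.1,-3.5,-11],[0,0,0],[0,0,0]],"dr":[[0,0,0],[0,0,0],[0,0,0],[0,0,0]],"jaw":[0,0,0,0]}' >/dev/null; python3 arc.py
```

```text
rack TCP mm [ 31.6 -61.5  84.6] theta -0.351 F [-0.4 -0.9  0.4] open 1.0
arc err x,z [115.  -92.1]
rack TCP mm [ 39.2 -59.3  63.5] theta -0.352 F [0.  0.2 0.9] open 1.0
arc err x,z [ 122.7 -113.1]
```

```bash
python3 -m jog '{"travel":[[-0.5,-0.7,-2],[0,0,0],[0,0,0],[0,0,0],[0,0,0]],"dr":[[0,0,0],[0,0,0],[0,0,0],[0,0,0],[0,0,0]],"jaw":[40,90,120,135,142]}' 25 >/dev/null; python3 arc.py
python3 -m jog '{"travel":[[0,0,0],[0,0,0],[0,0,0],[0,0,0],[0,0,0]],"dr":[[0,0,0],[0,0,0],[0,0,0],[0,0,0],[0,0,0]],"jaw":[148,154,165,180,180]}' >/dev/null; python3 arc.py
python3 -m jog '{"travel":[[0,0,2],[0,0,2],[0,0,3],[0,0,0],[0,0,0]],"dr":[[0,0,0],[0,0,0],[0,0,0],[0,0,0],[0,0,0]],"jaw":[180,180,180,180,180]}' ; python3 arc.py
```

```text
rack TCP mm [ 39.6 -60.2  60.8] theta -0.352 F [0.4 0.4 0. ] open 0.444
arc err x,z [ 123.1 -115.8]
rack TCP mm [ 39.6 -59.8  60.8] theta -0.352 F [1.9 1.3 1.5] open 0.328
arc err x,z [ 123.1 -115.8]
time: 21.58
eef_pos: [0.4911, -0.0546, 0.0671]
tcp_rot: [0.683, 0.709, -0.122, 0.126]
contact_force: [-0.3, 0.7, -2.8]
opening: 0.329
rack TCP mm [ 39.7 -61.   67.1] theta -0.352 F [-0.3  0.7 -2.8] open 0.329
arc err x,z [ 123.1 -109.5]
```

Fz is −2.8 N, so the glass is held. The opening, 0.328, is smaller than before (0.389), so I'll check that the cylinder rides rigidly in the wrist view while I lift a little.

```bash
python3 snap.py g1
python3 -m jog '{"travel":[[0,0,4],[0,0,6],[0,0,6],[0,0,4],[0,0,0]],"dr":[[0,0,0],[0,0,0],[0,0,0],[0,0,0],[0,0,0]],"jaw":[180,180,180,180,180]}' >/dev/null ; python3 arc.py
python3 -m jog '{"travel":[[0,0,0],[0,0,0]],"dr":[[0,0,0],[0,0,0]],"jaw":[180,180]}' >/dev/null ; python3 arc.py
python3 snap.py g2
python3 - <<'E'
from snap import *
a,b=[cv2.imread(f"pics/{n}.png") for n in("g1","g2")]
P=(0.5506,-0.0128,-1.5346);c,si=np.cos(P[2]),np.sin(P[2])
R=lambda x,y,z:np.array([P[0]+c*x-si*y,P[1]+si*x+c*y,z])
th=.72;A=np.array([np.sin(th),np.cos(th)]);o=np.array([-.009,.029])
for n,dz in(("g1",.0065),("g2",.0265)):
    K=C(n)
    for s,y in((.012,-.095),(.012,-.06),(.012,-.025),(.04,-.06),(.065,-.06),(.1,-.06)):
        q=o+s*A;print(n,s,y,proj("wrist",R(q[0],y,q[1]+dz),K)[0].round(0))
x0,y0,x1,y1=250,70,390,140
T=a[y0+10:y1-10,x0+20:x1-20]
r=cv2.matchTemplate(b[y0-10:y1+10,x0-10:x1+10],T,cv2.TM_CCOEFF_NORMED);print("shift",np.array(cv2.minMaxLoc(r)[3])-[30,20],r.max())
for n,im in(("g1",a),("g2",b)):
    g=cv2.cvtColor(im,cv2.COLOR_BGR2GRAY)
    for v in range(60,260,15): print(n,v,"".join(f"{int(x):4d}" for x in g[v,240:400:8]))
E
```

```text
rack TCP mm [ 39.9 -59.3  89.1] theta -0.353 F [-0.2  0.5 -2.8] open 0.33
arc err x,z [123.5 -87.4]
rack TCP mm [ 39.6 -60.6  87.4] theta -0.352 F [ 0.3 -0.2 -3.3] open 0.328
arc err x,z [123.1 -89.2]
g1 0.012 -0.095 [264. 155.]
g1 0.012 -0.06 [320. 155.]
g1 0.012 -0.025 [377. 155.]
g1 0.04 -0.06 [321. 199.]
g1 0.065 -0.06 [321. 242.]
g1 0.1 -0.06 [321. 306.]
g2 0.012 -0.095 [263. 155.]
g2 0.012 -0.06 [320. 155.]
g2 0.012 -0.025 [376. 155.]
g2 0.04 -0.06 [320. 199.]
g2 0.065 -0.06 [320. 242.]
g2 0.1 -0.06 [320. 306.]
shift [-2  0] 0.9361489
g1 60   85  89  85  87  87  88  87  91  89  86  89  89  87  89  89 130 162 160 161 155
g1 75   85  89  87  86  89  86  86  94  86  89  90  89  85  87  88  91 161 162 162 158
g1 90   89  89  87  89  90  88  85  92  89  88  91  86  88  85  89  90 160 163 159 160
g1 105   69  64  69  65  68  66  66  69  68  70  74  73  85  85  89  90  90  87  86  91
g1 120   69  64  65  90 103 107 116 121 119 121 121 120 120 117 117 119 113  88  88  88
g1 135   69  66  65 117 118 122 126 130 130 131 132 131 132 128 123 126 132  91  88 160
g1 150  136  65  68  93 105 
[... 1204 characters left out ...]
150   84 134 131 132 129 103 108 113 120 123 124 122 131 127 148 144 142 153 152 153
g2 165  122 132 134 138 135 132 129 124 132 137 139 136 144 130 153 157 153 156 154 151
g2 180  129 133 134 135 136 120  90 109 128 138 144 135 125 101 132 135 131 159 155 148
g2 195  177 109 133  61  53 136 126 109 131 139 140 134 131  96 122 123 121 124  77 129
g2 210  152 111  59  58  62  62  70 109 131 140 142 137 117  96  23  65  67  71  66  68
g2 225  177 145 153 152 150 150 124 113 131 140 142 136 132 130 148 148 150 150 144 147
g2 240  180 178 150 151 159  56  22 110 132 133 136 126 134  48  55 136 155 152 148 152
g2 255  174 178 112  21  53  54  17 104 122 140 145 126 110  38  20  56  28  35  64  64
```

The foot sits at columns 264–372, rows 115–155 in both pictures, as predicted, so the cylinder rides rigidly with the hand. Next I lift, then turn about the grasp.

```bash
python3 -m jog '{"travel":[[0,0,10],[0,0,20],[0,0,20],[0,0,20],[0,0,10]],"dr":[[0,0,0],[0,0,0],[0,0,0],[0,0,0],[0,0,0]],"jaw":[180,180,180,180,180]}' >/dev/null ; python3 arc.py
python3 -m jog '{"travel":[[0,1,0],[0,1.5,0],[0,1.5,0],[0,1.5,0],[0,0,0]],"dr":[[2.5,0.1,0],[5,0.18,0],[5,0.18,0],[5,0.18,0],[0,0,0]],"jaw":[180,180,180,180,180]}' >/dev/null ; python3 arc.py
python3 snap.py g3
python3 - <<'E'
from snap import *
a,b=[cv2.imread(f"pics/{n}.png") for n in("g2","g3")]
# foot: bluish-grey, darker band; print green-red difference rows along centre column
for n,im in(("g2",a),("g3",b)):
    d=im.astype(int); print(n,[int((d[v,312:328,1]-d[v,312:328,2]).mean()) for v in range(40,230,6)])
    d=cv2.blur(d.astype(np.float32),(3,3));print(n,"row135",[int(d[135,u,1]-d[135,u,2]) for u in range(250,392,6)])
E
```

```text
rack TCP mm [ 40.  -59.1 170.8] theta -0.353 F [ 1.   0.2 -2.2] open 0.328
arc err x,z [123.6  -5.7]
rack TCP mm [ 36.2 -60.1 168. ] theta -0.046 F [-0.1 -0.2 -2.5] open 0.329
arc err x,z [ 63.5 -30.8]
g2 [0, 0, 0, 0, 0, 0, 0, 0, 0, 0, 0, 7, 10, 10, 10, 10, 10, 10, 10, 9, 12, 13, 13, 13, 13, 12, 10, 10, 13, 13, 13, 13]
g2 row135 [0, 0, 7, 9, 9, 10, 10, 10, 10, 10, 11, 10, 10, 10, 10, 9, 10, 9, 9, 10, 8, 1, 0, 0]
g3 [0, 0, 0, 0, 0, 0, 0, 0, 0, 0, 0, 9, 9, 10, 8, 8, 9, 9, 9, 9, 11, 11, 13, 13, 13, 13, 13, 10, 13, 13, 13, 13]
g3 row135 [0, 1, 6, 7, 6, 7, 7, 7, 8, 8, 8, 8, 8, 9, 8, 8, 8, 7, 7, 7, 7, 4, 0, 0]
```

```bash
python3 -m jog '{"travel":[[0,1.2,0],[0,1.6,0.2],[0,1.6,0.2],[0,1.6,0.3],[0,1.6,0.3]],"dr":[[3,0.1,0],[5.2,0.19,0],[5.2,0.19,0],[5.2,0.19,0],[5.2,0.19,0]],"jaw":[180,180,180,180,180]}' >/dev/null ; python3 arc.py
python3 -m jog '{"travel":[[0,1.6,0.5],[0,1.6,0.5],[0,1.6,0.5],[0,0.8,0.4],[0,0,0]],"dr":[[5.2,0.19,0],[5.2,0.19,0],[5.2,0.19,0],[2.6,0.1,0],[0,0,0]],"jaw":[180,180,180,180,180]}' >/dev/null ; python3 arc.py
python3 -m jog '{"travel":[[0,0,0],[0,0,0]],"dr":[[0,0,0],[0,0,0]],"jaw":[180,180]}' >/dev/null ; python3 arc.py
python3 snap.py g4
cat > fit.py <<'E'
from snap import *
from scipy.optimize import minimize
from arc import ex,ey,P as P0
import sys
def fit(n):
    s=json.load(open(n+".json"));K=C(n);im=cv2.imread(f"pics/{n}.png").astype(np.float32);im=cv2.blur(im,(3,3))
    m=((im[:,:,1]-im[:,:,2])>4).astype(np.uint8)
    roi=np.zeros_like(m);roi[60:215,235:405]=1      # foot and lower barrel, fingers out
    M=(m*roi).astype(bool)
    T=np.array(s["eef_pos"]);Rt=Ro.from_quat(s["tcp_rot"]).as_matrix();q=np.linspace(0,2*np.pi,40,endpoint=False)
    def model(p):  # axis passes tool point (0,py,pz) ; angle psi between axis and tool x, sg distance of foot
        ps,pz,sg,py,ro=p;a=np.array([np.cos(ps),ro,np.sin(ps)]);a/=np.linalg.norm(a)   # foot direction in tool
        u=np.array([-a[2],0,a[0]]);u/=np.linalg.norm(u);v=np.cross(a,u);o=np.array([0,py,pz])+a*sg
        ring=lambda c,r:(c+r*(np.outer(np.cos(q),u)+np.outer(np.sin(q),v)))
        W=lambda X:proj("wrist",X@Rt.T+T,K).astype(np.float32)
        img=np.zeros(m.shape,np.uint8)
        for X in(np.r_[ring(o,.035),ring(o-.012*a,.035)],np.r_[ring(o-.012*a,.017),ring(o-.09*a,.017)]):
            cv2.fillConvexPoly(img,np.round(cv2.convexHull(W(X))*16).astype(np.int32),1,shift=4)
        return img,o,a
    def cost(p): return ((model(p)[0]*roi).astype(bool)^M).sum()
    best=None
    for ps in(.3,.5,.7):
        r=minimize(cost,[ps,-.019,.065,0,0],method="Nelder-Mead",options=dict(initial_simplex=np.array([[ps,-.019,.065,0,0]]+[list(np.array([ps,-.019,.065,0,0])+d) for d in np.diag([.15,.008,.01,.004,.05])]),maxiter=600,xatol=1e-4,fatol=.5))
        if best is None or r.fun<best.fun:best=r
    _,o,a=model(best.x);O=Rt@o+T-P0;Z=-(Rt@a);Mo=O+.24*Z
    f=lambda X:(np.r_[X@ex,X@ey,X[2]]*1e3).round(1)
    print(n,"cost",best.fun,M.sum(),"p",best.x.round(3),"foot rack mm",f(O),"mouth",f(Mo),"below-horiz deg",np.degrees(np.arcsin(-Z[2])).round(1))
for n in sys.argv[1:]:fit(n)
E
python3 fit.py g2 g4
```

```text
rack TCP mm [ 26.2 -60.2 168.5] theta 0.37 F [-0.3 -0.7 -3.9] open 0.328
arc err x,z [-28.  -31.5]
rack TCP mm [ 21.6 -60.9 168. ] theta 0.686 F [ 0.4 -0.2 -2.2] open 0.332
arc err x,z [-91.2 -10.7]
rack TCP mm [ 20.6 -59.9 170.2] theta 0.684 F [-0.3  0.7 -3.9] open 0.332
arc err x,z [-91.8  -8.7]
g2 cost 143.0 8509 p [ 0.365 -0.009  0.066 -0.001  0.004] foot rack mm [-13.7 -61.1  52.7] mouth [167.2 -61.7 210.4] below-horiz deg -41.1
g4 cost 1019.0 7225 p [ 0.352 -0.002  0.066 -0.001  0.008] foot rack mm [-40.  -60.6 193.4] mouth [186.8 -62.  115. ] below-horiz deg 19.0
```

```bash
python3 - <<'E'
import cv2,numpy as np
for n in("g2","g4"):
    im=cv2.blur(cv2.imread(f"pics/{n}.png").astype(np.float32),(3,3));m=(im[:,:,1]-im[:,:,2])>4
    print(n)
    for v in range(66,262,8):print(v,"".join("#" if x else "." for x in m[v,200:440:4]), np.where(m[v,270:372])[0][[0,-1]]+270 if m[v,270:372].any() else "")
E
sed -i 's/ps,pz,sg,py,ro=p/ps,pz,sg,py,ro,rb=p/; s/\.017)/rb)/g; s/\[ps,-.019,.065,0,0\]/[ps,-.012,.065,0,0,.016]/g; s/np.diag(\[.15,.008,.01,.004,.05\])/np.diag([.15,.008,.01,.004,.05,.002])/; s/maxiter=600/maxiter=1500/' fit.py; python3 fit.py g2 g3
```

```text
g2
66 ............................................................ 
74 ............................................................ 
82 ............................................................ 
90 ............................................................ 
98 ............................................................ 
106 ..........................#######........................... [304 331]
114 ..................#######################................... [272 362]
122 ................############################................ [270 371]
130 ...............#############################................ [270 371]
138 ...............#############################................ [270 371]
146 ...............#############################................ [270 371]
154 ..................########################.................. [272 364]
162 .......................##############....................... [289 346]
170 .......................##############....................... [290 345]
178 .......................##############....................... [290 345]
186 ..................
[... 2138 characters left out ...]
....................... [290 345]
226 .......................##############....................... [289 345]
234 .......................#############........................ [291 343]
242 .......................#############........................ [291 357]
250 .......................#############........................ [291 343]
258 .......................#############........................ [291 343]
g2 cost 137.0 8509 p [ 0.369 -0.009  0.066 -0.001 -0.001  0.017] foot rack mm [-13.2 -61.3  51.8] mouth [167.1 -60.7 210.2] below-horiz deg -41.3
g3 cost 197.0 8559 p [ 0.309 -0.009  0.067 -0.001 -0.005  0.017] foot rack mm [-27.3 -61.  153.7] mouth [197.7 -60.1 237.1] below-horiz deg -20.3
```

The glass has turned a little in the pads. Before going on I'll check that it isn't creeping: barrel edge widths and foot rows over the pictures so far and a new one.

```bash
python3 -m jog '{"travel":[[0,0,0],[0,0,0],[0,0,0]],"dr":[[0,0,0],[0,0,0],[0,0,0]],"jaw":[180,180,180]}' >/dev/null ; python3 arc.py
python3 snap.py g5
python3 - <<'E'
from snap import *
for n in("g1","g2","g3","g4","g5"):
    im=cv2.blur(cv2.imread(f"pics/{n}.png").astype(np.float32),(3,3));d=(im[:,:,1]-im[:,:,2])
    def edge(line,thr=5):
        k=np.where(line>thr)[0];l,r=k[0],k[-1]
        L=l-(line[l]-thr)/(line[l]-line[l-1]+1e-6);Rr=r+(line[r]-thr)/(line[r]-line[r+1]+1e-6);return L,Rr
    out=[]
    for v0 in(166,180,200,220):
        e=np.median([edge(d[v,270:365]) for v in range(v0-4,v0+5)],0)+270;out.append((e[0].round(1),e[1].round(1),(e[1]-e[0]).round(1)))
    col=np.median(d[60:200,312:326],1);top=60+np.where(col>4)[0][0]
    # finger inner edges on row 275
    g=cv2.cvtColor(cv2.imread(f"pics/{n}.png"),cv2.COLOR_BGR2GRAY)
    print(n,"top",top,"w",[o[2] for o in out],"ctr",[((o[0]+o[1])/2).round(1) for o in out])
E
python3 fit.py g5
```

```text
rack TCP mm [ 20.7 -59.7 170.6] theta 0.686 F [ 0.6  0.3 -3.8] open 0.33
arc err x,z [-91.9  -8.1]
g1 top 106 w [np.float64(54.6), np.float64(54.8), np.float64(55.4), np.float64(56.5)] ctr [np.float64(317.2), np.float64(317.2), np.float64(317.4), np.float64(317.4)]
g2 top 106 w [np.float64(54.3), np.float64(54.7), np.float64(55.3), np.float64(56.4)] ctr [np.float64(317.5), np.float64(317.2), np.float64(317.5), np.float64(317.3)]
g3 top 105 w [np.float64(56.0), np.float64(56.1), np.float64(55.6), np.float64(56.8)] ctr [np.float64(317.0), np.float64(317.4), np.float64(317.5), np.float64(317.2)]
g4 top 108 w [np.float64(53.9), np.float64(53.8), np.float64(53.5), np.float64(55.7)] ctr [np.float64(317.4), np.float64(317.4), np.float64(317.5), np.float64(317.5)]
g5 top 108 w [np.float64(53.5), np.float64(53.8), np.float64(53.3), np.float64(55.3)] ctr [np.float64(317.4), np.float64(317.6), np.float64(317.5), np.float64(317.5)]
g5 cost 1010.0 7192 p [ 0.257  0.003  0.067 -0.001  0.012  0.017] foot rack mm [-41.9 -60.1 196.1] mouth [176.3 -62.6  96.3] below-horiz deg 24.6
```

No creep: centre and foot rows are unchanged between the last two pictures. I'll turn back 4°, then carry it back over the rest and check its pose again.

```bash
python3 -m jog '{"travel":[[-0.3,8,0],[-0.6,17,0],[-0.7,20,0],[-0.7,20,0],[-0.4,12,0]],"dr":[[-2,-0.07,0],[-2,-0.07,0],[0,0,0],[0,0,0],[0,0,0]],"jaw":[180,180,180,180,180]}' >/dev/null ; python3 arc.py
python3 -m jog '{"travel":[[0,0,0],[0,0,0],[0,0,0]],"dr":[[0,0,0],[0,0,0],[0,0,0]],"jaw":[180,180,180]}' >/dev/null ; python3 arc.py
python3 snap.py g6
python3 - <<'E'
from snap import *
from arc import ex,ey,P as P0
R=lambda x,y,z:P0+ex*x+ey*y+np.array([0,0,z])
for n in("scene","top"):
    im=read_camera(n);cv2.imwrite(f"pics/{n}6.png",im[:,:,::-1]);b=cv2.blur(im.astype(np.float32),(3,3));d=b[:,:,1]-b[:,:,0]
    for nm,p in dict(foot=R(-.12,-.06,.19),mouth=R(.11,-.06,.13),smallfoot=R(-.12,.06,.12),smallmouth=R(.1,.06,.09)).items():print(n,nm,proj(n,p)[0].round(0))
    x0,y0,w,h=(262,150,110,90) if n=="scene" else (250,170,130,80)
    for v in range(y0,y0+h,2):print(v,"".join("#" if x>4 else ("+" if x>2 else ".") for x in d[v,x0:x0+w:1]))
E
```

```text
rack TCP mm [-57.7 -60.2 170.5] theta 0.618 F [-0.4  0.4 -2.5] open 0.325
arc err x,z [-158.4  -14.5]
rack TCP mm [-55.5 -59.5 170.3] theta 0.616 F [-0.5  0.2 -2.2] open 0.328
arc err x,z [-155.9  -14.7]
scene foot [365. 219.]
scene mouth [321. 177.]
scene smallfoot [329. 251.]
scene smallmouth [290. 203.]
150 .......................................................................++.....................................
152 ............................................................................++................................
154 .................................................................+..........++++++............................
156 .............................................................................++...............................
158 ..........................................................................+.+.................................
160 .........................................................................++++.................................
162 ........................................................++++......................................
[... 9178 characters left out ...]
.........................
240 +++..+++...+++++..++++############################################+...............................................................
242 ++++++++++++++++++++++###########################################++...............................................................
244 ++++++++++++++++++++++#######################################++.+.+++.............................................................
246 .++++++.+++++++++++++###################################+++.......................................................................
248 +++++++++++++++...++++#######+..................++++++++...+++.....+..............................................................
```

```bash
cat > fit2.py <<'E'
from h import *
from scipy.optimize import minimize
from arc import ex,ey,P as P0
import sys
q=np.linspace(0,2*np.pi,40,endpoint=False)
def mask(f):
    b=cv2.blur(cv2.imread(f).astype(np.float32),(3,3));return (b[:,:,1]-b[:,:,2])>4
def sil(n,p,shape=(400,640)):
    x0,y0,z0,be=p;a=ex*np.cos(be)+np.array([0,0,-np.sin(be)]);u=ey;v=np.cross(a,u);o=P0+ex*x0+ey*y0+np.array([0,0,z0])
    ring=lambda s,r:o+s*a+r*(np.outer(np.cos(q),u)+np.outer(np.sin(q),v))
    img=np.zeros(shape,np.uint8)
    for X in(np.r_[ring(0,.035),ring(.012,.035)],np.r_[ring(.012,.017),ring(.24,.017)]):
        cv2.fillConvexPoly(img,np.round(cv2.convexHull(proj(n,X).astype(np.float32))*16).astype(np.int32),1,shift=4)
    return img.astype(bool)
def fit(files,rois,start):
    M={n:mask(f) for n,f in files.items()};roi={}
    for n in files:
        roi[n]=np.zeros((400,640),bool)
        for x0,x1,y0,y1 in rois[n]:roi[n][y0:y1,x0:x1]=1
    cost=lambda p:sum(((sil(n,p)^M[n])&roi[n]).sum() for n in files)
    best=None
    for k in range(4):
        s=np.array(start)+np.random.default_rng(k).normal(0,[.004,.002,.004,.03])
        r=minimize(cost,s,method="Nelder-Mead",options=dict(initial_simplex=np.vstack([s]+[s+d for d in np.diag([.01,.006,.01,.1])]),xatol=1e-4,fatol=.5,maxiter=500))
        if best is None or r.fun<best.fun:best=r
    p=best.x;m=p[:3]+.24*np.array([np.cos(p[3]),0,-np.sin(p[3])])
    print(list(files),"cost",best.fun,"foot",(p[:3]*1e3).round(1),"mouth",(m*1e3).round(1),"below deg",np.degrees(p[3]).round(1));return p
E
python3 - <<'E'
from fit2 import *
R={"scene":[(300,328,155,183),(350,385,204,235)],"top":[(262,284,218,256)]}
fit({"scene":"pics/scene6.png"},R,[-.12,-.06,.19,.25])
fit({"scene":"pics/scene6.png","top":"pics/top6.png"},R,[-.12,-.06,.19,.25])
E
python3 fit.py g6
```

```text
['scene'] cost 89.0 foot [-104.6  -60.2  193.8] mouth [131.8 -60.2 152.2] below deg 10.0
['scene', 'top'] cost 122.0 foot [-108.5  -58.2  199.2] mouth [128.  -58.2 158. ] below deg 9.9
g6 cost 775.0 7433 p [ 0.244  0.018  0.068 -0.    -0.023  0.019] foot rack mm [-129.2  -61.3  179.9] mouth [ 94.3 -55.5  92.5] below-horiz deg 21.4
```

Scene and top give foot ≈ (−108,−59,197), axis 10° below horizontal. That is close to the 10.7° needed and consistent with the hand pose. The wrist-only fit disagrees (21°, with a high residual), so I set it aside. Moving 13 mm farther back, then down.

```bash
python3 -m jog '{"travel":[[-0.2,5,0],[-0.3,8,0],[0,0,0],[0,0,0]],"dr":[[0,0,0],[0,0,0],[0,0,0],[0,0,0]],"jaw":[180,180,180,180]}' >/dev/null ; python3 arc.py
python3 -m jog '{"travel":[[0,0,-8],[0,0,-12],[0,0,-12],[0,0,-8],[0,0,0]],"dr":[[0,0,0],[0,0,0],[0,0,0],[0,0,0],[0,0,0]],"jaw":[180,180,180,180,180]}' >/dev/null ; python3 arc.py
python3 -m jog '{"travel":[[0,0,-3],[0,0,0],[0,0,0]],"dr":[[0,0,0],[0,0,0],[0,0,0]],"jaw":[180,180,180]}' >/dev/null ; python3 arc.py
python3 - <<'E'
from fit2 import *
for n in("scene","top"):cv2.imwrite(f"pics/{n}7.png",read_camera(n)[:,:,::-1])
p0=[-.121,-.06,.153,.18]
R={}
for n in("scene","top"):
    f,m=[proj(n,P0+ex*x+ey*-.06+np.array([0,0,z]))[0].astype(int) for x,z in((-.121,.153),(.115,.11))]
    print(n,f,m)
    R[n]=[(f[0]-15,f[0]+20,f[1]-15,f[1]+18),(m[0]-15,m[0]+8,m[1]-15,m[1]+8)] if n=="scene" else [(f[0]-10,f[0]+10,f[1]-17,f[1]+17)]
M=mask("pics/scene7.png")
for v in range(R["scene"][1][2],R["scene"][0][3],3):print(v,"".join("#" if x else "." for x in M[v,290:385]))
fit({"scene":"pics/scene7.png"},R,p0);fit({"scene":"pics/scene7.png","top":"pics/top7.png"},R,p0)
E
```

```text
rack TCP mm [-69.5 -60.  170.2] theta 0.617 F [ 0.3 -0.4 -2.3] open 0.333
arc err x,z [-170.1  -14.8]
rack TCP mm [-69.7 -61.7 127.2] theta 0.619 F [-0.1  0.6 -2.6] open 0.332
arc err x,z [-170.6  -57.6]
rack TCP mm [-68.9 -59.5 127.5] theta 0.617 F [ 0.9 -0.2 -2.8] open 0.333
arc err x,z [-169.5  -57.5]
scene [364 226] [319 179]
top [270 240] [360 247]
164 ...............................................................................................
167 ...............................................................................................
170 ...............................................................................................
173 ...............................................................................................
176 ...........................########............................................................
179 .........................#############.........................................................
182 ..........................#############........................................................
185 ............................##########..
[... 1438 characters left out ...]
####.............
230 ................#############..................................#################...............
233 ...................############..................................############..................
236 .....................#############.............................................................
239 ........................############...........................................................
242 ..........................###################..................................................
['scene'] cost 39.0 foot [-122.   -58.5  151.7] mouth [115.4 -58.5 116.5] below deg 8.4
['scene', 'top'] cost 66.0 foot [-124.1  -58.2  152. ] mouth [113.5 -58.2 118.4] below deg 8.0
```

Scene and top now agree: foot (−122,−58.5,152), mouth (115,−58.5,117), 8.4° below horizontal. Turning 2.4° more, then lowering gently until the rests take the weight.

```bash
python3 -m jog '{"travel":[[0,0,0],[0,0,-4],[0,0,-5],[0,0,0]],"dr":[[2.4,0.09,0],[0,0,0],[0,0,0],[0,0,0]],"jaw":[180,180,180,180]}' >/dev/null ; python3 arc.py
python3 -m jog '{"travel":[[0,0,-2],[0,0,0],[0,0,0]],"dr":[[0,0,0],[0,0,0],[0,0,0]],"jaw":[180,180,180]}' >/dev/null ; python3 arc.py
python3 -m jog '{"travel":[[0,0,-1.5],[0,0,0],[0,0,0]],"dr":[[0,0,0],[0,0,0],[0,0,0]],"jaw":[180,180,180]}' >/dev/null ; python3 arc.py
```

```text
rack TCP mm [-69.2 -60.4 117.2] theta 0.659 F [-0.3 -0.3 -2.8] open 0.328
arc err x,z [-177.1  -64.1]
rack TCP mm [-69.2 -59.7 116.3] theta 0.659 F [ 0.9  0.8 -4. ] open 0.33
arc err x,z [-177.2  -65. ]
rack TCP mm [-69.1 -59.7 114.8] theta 0.659 F [-1.  -0.3 -3.1] open 0.326
arc err x,z [-177.1  -66.5]
```

```bash
python3 -m jog '{"travel":[[0,0,-1.5],[0,0,0],[0,0,0]],"dr":[[0,0,0],[0,0,0],[0,0,0]],"jaw":[180,180,180]}' >/dev/null ; python3 arc.py
python3 -m jog '{"travel":[[0,0,-1.5],[0,0,0],[0,0,0]],"dr":[[0,0,0],[0,0,0],[0,0,0]],"jaw":[180,180,180]}' >/dev/null ; python3 arc.py
```

```text
rack TCP mm [-69.1 -59.8 113.2] theta 0.659 F [ 0.2 -0.4 -3.6] open 0.334
arc err x,z [-177.1  -68.1]
rack TCP mm [-69.  -59.8 111.7] theta 0.659 F [ 0.  -0.  -3.1] open 0.328
arc err x,z [-177.1  -69.6]
```

```bash
python3 -m jog '{"travel":[[0,0,-1.5],[0,0,0],[0,0,0]],"dr":[[0,0,0],[0,0,0],[0,0,0]],"jaw":[180,180,180]}' >/dev/null ; python3 arc.py
python3 -m jog '{"travel":[[0,0,-1.5],[0,0,0],[0,0,0]],"dr":[[0,0,0],[0,0,0],[0,0,0]],"jaw":[180,180,180]}' >/dev/null ; python3 arc.py
```

```text
rack TCP mm [-69.1 -59.8 110.2] theta 0.659 F [-0.1  0.5 -3.5] open 0.334
arc err x,z [-177.1  -71.1]
rack TCP mm [-69.  -59.6 108.9] theta 0.659 F [ 0.4  0.4 -3.1] open 0.329
arc err x,z [-177.   -72.4]
```

```bash
python3 -m jog '{"travel":[[0,0,-1.5],[0,0,0],[0,0,0]],"dr":[[0,0,0],[0,0,0],[0,0,0]],"jaw":[180,180,180]}' >/dev/null ; python3 arc.py
python3 -m jog '{"travel":[[0,0,-1],[0,0,0],[0,0,0]],"dr":[[0,0,0],[0,0,0],[0,0,0]],"jaw":[180,180,180]}' ; python3 arc.py
```

```text
rack TCP mm [-69.1 -59.2 108.2] theta 0.66 F [0.1 0.6 2.4] open 0.33
arc err x,z [-177.2  -73. ]
time: 28.75
eef_pos: [0.489, 0.0542, 0.1081]
tcp_rot: [0.656, 0.682, 0.226, -0.233]
contact_force: [-2.6, -0.6, 6.8]
opening: 0.329
rack TCP mm [-69.1 -59.1 108.1] theta 0.661 F [-2.6 -0.6  6.8] open 0.329
arc err x,z [-177.5  -73.1]
```

```bash
python3 -m jog '{"travel":[[-0.5,0,0.8],[0,0,0],[0,0,0]],"dr":[[0,0,0],[0,0,0],[0,0,0]],"jaw":[180,180,180]}' >/dev/null; python3 arc.py
cat > both.py <<'E'
from fit2 import *
import sys
t=sys.argv[1]
for n in("scene","top"):cv2.imwrite(f"pics/{n}{t}.png",read_camera(n)[:,:,::-1])
p0=[-.121,-.06,.135,.19];R={}
for n in("scene","top"):
    f,m=[proj(n,P0+ex*x+ey*-.06+np.array([0,0,z]))[0].astype(int) for x,z in((-.121,.135),(.115,.09))]
    R[n]=[(f[0]-15,f[0]+20,f[1]-15,f[1]+18),(m[0]-15,m[0]+8,m[1]-15,m[1]+8)] if n=="scene" else [(f[0]-10,f[0]+10,f[1]-17,f[1]+17)]
M=mask(f"pics/scene{t}.png")
for v in range(R["scene"][1][2]+6,R["scene"][0][3],4):print(v,"".join("#" if x else "." for x in M[v,300:385]))
fit({"scene":f"pics/scene{t}.png"},R,p0);fit({n:f"pics/{n}{t}.png" for n in("scene","top")},R,p0)
E
python3 both.py 8
```

```text
rack TCP mm [-69.1 -59.3 108.1] theta 0.66 F [0.7 1.1 4.5] open 0.332
arc err x,z [-177.2  -73.1]
174 .....................................................................................
178 .....................###.............................................................
182 ................###########..........................................................
186 ................############.........................................................
190 ...................########..###.....................................................
194 ............................#######..................................................
198 ..............................######.................................................
202 ..........................................####.......................................
206 ...........................................#######...................................
210 ##..........................................##########...............................
214 #####........................................############............................
218 ########
[... 190 characters left out ...]
..................................#####################............
230 ......#############..................................##################..............
234 ..........############...............................###############.................
238 .............############..............................#######.......................
242 ................###################..................................................
246 ...................#################.................................................
['scene'] cost 49.0 foot [-118.3  -58.9  130.4] mouth [118.4 -58.9  90.8] below deg 9.5
['scene', 'top'] cost 78.0 foot [-122.5  -58.2  136.2] mouth [114.6 -58.2  99.1] below deg 8.9
```

The back rest carries it, and the mouth is about 1° above its expected final angle. Turning the mouth down in small steps until the front rest takes it; the pads slip in pivot, so forces there stay small.

```bash
python3 -m jog '{"travel":[[0,0,0.4],[0,0,0],[0,0,0]],"dr":[[0.8,0.03,0],[0,0,0],[0,0,0]],"jaw":[180,180,180]}' >/dev/null; python3 arc.py; python3 -c "
from plant import *;print(get_state()['wrist_torque'].round(3))"
python3 -m jog '{"travel":[[0,0,0],[0,0,0],[0,0,0]],"dr":[[0.8,0.03,0],[0,0,0],[0,0,0]],"jaw":[180,180,180]}' >/dev/null; python3 arc.py; python3 -c "
from plant import *;print(get_state()['wrist_torque'].round(3))"
python3 -m jog '{"travel":[[0,0,0],[0,0,0],[0,0,0]],"dr":[[0.8,0.03,0],[0,0,0],[0,0,0]],"jaw":[180,180,180]}' >/dev/null; python3 arc.py; python3 -c "
from plant import *;print(get_state()['wrist_torque'].round(3))"
python3 both.py 9 | tail -2
```

```text
rack TCP mm [-69.3 -59.3 108.4] theta 0.675 F [1.7 1.3 5.8] open 0.326
arc err x,z [-180.1  -71.4]
[ 0.512 -0.287 -0.268]
rack TCP mm [-69.5 -59.3 108.7] theta 0.69 F [2.  1.5 5.6] open 0.334
arc err x,z [-183.   -69.6]
[ 0.674 -0.258 -0.271]
rack TCP mm [-69.8 -59.3 109. ] theta 0.705 F [1.4 2.6 7.4] open 0.329
arc err x,z [-185.8  -67.9]
[ 0.878 -0.171 -0.28 ]
['scene'] cost 49.0 foot [-119.5  -58.1  133.4] mouth [116.9 -58.1  92.3] below deg 9.9
['scene', 'top'] cost 75.0 foot [-123.7  -58.   131.8] mouth [113.8 -58.   97.5] below deg 8.2
```

```bash
python3 -m jog '{"travel":[[0,0,0.8],[0,0,0],[0,0,0]],"dr":[[0,0,0],[0,0,0],[0,0,0]],"jaw":[180,180,180]}' >/dev/null; python3 arc.py
python3 -m jog '{"travel":[[0,0,0.8],[0,0,0],[0,0,0]],"dr":[[0,0,0],[0,0,0],[0,0,0]],"jaw":[180,180,180]}' >/dev/null; python3 arc.py; python3 -c "
from plant import *;print(get_state()['wrist_torque'].round(3))"
```

```text
rack TCP mm [-69.7 -59.4 109.1] theta 0.704 F [3.2 3.7 5.3] open 0.332
arc err x,z [-185.4  -68. ]
rack TCP mm [-69.3 -59.5 109.1] theta 0.702 F [4.  2.9 2.8] open 0.335
arc err x,z [-184.7  -68.1]
[ 0.456 -0.621 -0.506]
```

```bash
python3 -m jog '{"travel":[[0.8,0.8,0.3],[0,0,0],[0,0,0]],"dr":[[0,0,0],[0,0,0],[0,0,0]],"jaw":[180,180,180]}' >/dev/null; python3 arc.py
python3 -m jog '{"travel":[[0.6,0.6,0.4],[0,0,0],[0,0,0]],"dr":[[0,0,0],[0,0,0],[0,0,0]],"jaw":[180,180,180]}' >/dev/null; python3 arc.py; python3 -c "
from plant import *;print(get_state()['wrist_torque'].round(3))"
```

```text
rack TCP mm [-69.5 -59.4 109.1] theta 0.7 F [ 2.5 -0.1  2.7] open 0.328
arc err x,z [-184.6  -68.3]
rack TCP mm [-69.6 -59.3 109.1] theta 0.699 F [ 1.2 -4.4  0.3] open 0.329
arc err x,z [-184.5  -68.4]
[-0.709 -0.05  -0.067]
```

```bash
python3 -m jog '{"travel":[[0.2,-0.6,0],[0,0,0],[0,0,0]],"dr":[[0,0,0],[0,0,0],[0,0,0]],"jaw":[180,180,180]}' >/dev/null; python3 arc.py
python3 -m jog '{"travel":[[0,0,0],[0,0,0],[0,0,0],[0,0,0],[0,0,0]],"dr":[[0,0,0],[0,0,0],[0,0,0],[0,0,0],[0,0,0]],"jaw":[168,164,160,156,152]}' >/dev/null; python3 arc.py
python3 -m jog '{"travel":[[0,0,0],[0,0,0],[0,0,0],[0,0,0],[0,0,0]],"dr":[[0,0,0],[0,0,0],[0,0,0],[0,0,0],[0,0,0]],"jaw":[148,142,135,120,90]}' >/dev/null; python3 arc.py
python3 -m jog '{"travel":[[0,0,0],[0,0,0],[0,0,0],[0,0,0],[0,0,0]],"dr":[[0,0,0],[0,0,0],[0,0,0],[0,0,0],[0,0,0]],"jaw":[40,0,0,0,0]}'; python3 arc.py
python3 both.py 10 | tail -2
```

```text
rack TCP mm [-69.7 -59.2 109.2] theta 0.7 F [-1.2 -3.3  0.1] open 0.332
arc err x,z [-184.8  -68.1]
rack TCP mm [-70.3 -58.7 109.9] theta 0.702 F [ 0.   0.2 -0.1] open 0.402
arc err x,z [-185.8  -67.3]
rack TCP mm [-69.8 -58.6 109.8] theta 0.701 F [-0.2 -0.9  0.1] open 0.639
arc err x,z [-185.1  -67.4]
time: 32.45
eef_pos: [0.4895, 0.0548, 0.1098]
tcp_rot: [0.652, 0.676, 0.238, -0.247]
contact_force: [-0.7, -0.5, 0.5]
opening: 0.999
rack TCP mm [-69.8 -58.6 109.8] theta 0.701 F [-0.7 -0.5  0.5] open 0.999
arc err x,z [-185.1  -67.5]
['scene'] cost 71.0 foot [-119.5  -59.1  131.9] mouth [117.3 -59.1  92.3] below deg 9.5
['scene', 'top'] cost 98.0 foot [-123.5  -58.   133.3] mouth [113.9 -58.   98.5] below deg 8.3
```

Let go, and it stays put. Retreating along the fingers, then final checks.

```bash
python3 -m jog '{"travel":[[0.2,-7,8],[0.4,-13,15],[0.6,-19,22],[0.6,-19,22],[0.6,-19,22]],"dr":[[0,0,0],[0,0,0],[0,0,0],[0,0,0],[0,0,0]],"jaw":[0,0,0,0,0]}'
python3 -m jog '{"travel":[[0,-5,35],[0,0,35],[0,0,20],[0,0,0]],"dr":[[0,0,0],[0,0,0],[0,0,0],[0,0,0]],"jaw":[0,0,0,0]}'
python3 both.py 11 | tail -2
python3 -m jog '{"travel":[[0,0,0],[0,0,0],[0,0,0],[0,0,0],[0,0,0]],"dr":[[0,0,0],[0,0,0],[0,0,0],[0,0,0],[0,0,0]],"jaw":[0,0,0,0,0]}' | tail -2
python3 both.py 12
python3 snap.py f1
python3 - <<'E'
from snap import *
from fit2 import sil,mask,ex,ey,P0
a,b=[cv2.imread(f"pics/scene{k}.png").astype(int) for k in(11,12)];print("still diff",np.abs(a-b)[160:250,300:385].mean())
o,c=cv2.imread("pics/scene0.png").astype(int),b
for nm,(u,v) in dict(beaker=(247,145),tipbox=(289,127),bottle=(420,290),small=(307,225)).items():
    T=cv2.imread("pics/scene0.png")[v-14:v+14,u-14:u+14];I=cv2.imread("pics/scene12.png")[v-20:v+20,u-20:u+20]
    r=cv2.matchTemplate(I,T,cv2.TM_CCOEFF_NORMED);print(nm,np.array(cv2.minMaxLoc(r)[3])-6,r.max().round(3))
m=mask("pics/f1.png")
for v in range(0,400,10):print(v,"".join("#" if x else "." for x in m[v,220:440:4]))
K=C("f1")
for x,z in((-.12,.132),(.117,.092)):print(proj("wrist",P0+ex*x-ey*.06+np.array([0,0,z]),K))
E
```

```text
time: 32.97
eef_pos: [0.4917, -0.0232, 0.2003]
tcp_rot: [0.652, 0.676, 0.238, -0.247]
contact_force: [0.9, -0.4, 0.5]
opening: 1.003
time: 33.3
eef_pos: [0.494, -0.0289, 0.2952]
tcp_rot: [0.651, 0.678, 0.24, -0.242]
contact_force: [0.9, -0.1, 1.2]
opening: 0.998
['scene'] cost 49.0 foot [-120.1  -58.4  133.3] mouth [116.7 -58.4  94. ] below deg 9.4
['scene', 'top'] cost 77.0 foot [-123.6  -57.7  133.5] mouth [113.8 -57.7  98. ] below deg 8.5
contact_force: [-0.3, 0.2, 0.7]
opening: 1.004
174 .....................................................................................
178 ....................####.............................................................
182 ...............############..........................................................
186 ................###############......................................................
190 ...................################..................................................
194 .......................###############...............................................
198 ..........................################.....................
[... 3134 characters left out ...]
......#######...........................
300 .....................#######...................##......
310 .....................#######...................###.....
320 .....................#######....................#......
330 ......................#####............................
340 .......................................................
350 .......................................................
360 .......................................................
370 .......................................................
380 .......................................................
390 .......................................................
[[317.03565639 172.28867589]]
[[317.15345313 375.14801449]]
```

```bash
python3 -c "
from plant import *
print(sign_off())"
```

```text
the job is handed in; nothing more can be done
None
```

The tall glass cylinder is lying let go and still in both rests of the free place, and I handed the job in at about 34 s of the 72 s allowed. No verdict was reported.

**What I did:** I picked the cylinder up by its top at 20 N and stood it in the tray between the rests. I leaned it into the front rest at about 0.72 rad and let go. I then gripped it again about 66 mm above the foot at 25 N, lifted the foot over the back rest, and lowered it until both rests carried it.

**Last checks:**
- **Position:** the camera fits put the foot at rack x −119 to −124 mm, z 131 to 133 mm, and the mouth at x 114 to 118 mm, z 92 to 98 mm. Both ends are at y −57 to −59 mm. All of these are inside the required ranges.
- **Stillness:** two pictures 0.4 s apart showed no movement beyond image noise, and the hand is clear of everything.
- **Forces:** the largest force I read on the glass was about 10 N on the rack, while seating it in the rests. I only read force at the end of each move.
- **Other things:** the beaker, tip box, bottle and small cylinder show no shift in the scene picture. The small cylinder matched less well than the others (0.895, against 0.99 or more).

**What disagreed:**
- **Grip slip:** the glass turned a few degrees in the pads at the second grip, and the wrist-camera fit of its angle was unreliable (21° against about 10°). I went by the scene and top cameras, which differ from each other by up to 6 mm.
- **Final angle:** it reads 8 to 9.5° below horizontal, against the 10.7° I worked out from the measured rest heights.

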